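# Take the filter cassette out of the dust sampler

### The arm

A 7-joint arm with a two-finger parallel gripper is mounted at the origin on a cart in front of the work surface, level with it; the furniture and walls round the work are solid. World frame = base frame: x ahead of the robot, y to its left, z up, the work surface at z = 0. Lengths are in m, angles in rad, forces in N, time in s.
With the tool pointing down it reaches from about 0.4 to 0.875 m from the base axis. Payload 19.3 kg.
Tool frame: the origin (TCP) lies on the centre line of the jaws, within the pads' length; the fingertips stand 25 mm ahead of it and the grasp point (between the pads) lies 6 mm ahead of it (tips_ahead is the distance from the TCP to the fingertips, in m); z points along the fingers, y is the direction in which the jaws open and shut (so a half turn about z gives the same grasp; the last joint's range is limited). The gripper opens to 85 mm and grips with 20 to 120 N. Pads are 22 mm wide; open, the fingers measure 114 mm over their backs; the gripper's body (76 mm by 85 mm) begins 54 mm behind the grasp point. The pads swing forward as they close: fully open they stand 13 mm farther back than shut.
Start: joints at [1.061, 0.521, -0.036, 1.599, 0.021, 1.021, -0.113], TCP at [0.266, -0.566, 0.228] pointing down, gripper open.
Joint ranges: [-2.91, 2.91], [-0.3, 2.13], [-1.5, 1.42], [0.17, 2.43], [-1.26, 4.41], [0.16, 1.93], [-2.52, 2.52]. Speed limits (rad/s): [1.89, 1.89, 2.39, 2.39, 3.01, 3.01, 3.01].

### API

Orientations are given as [roll, pitch, yaw] about the fixed x, y, z axes, in that order (R = Rz(yaw) Ry(pitch) Rx(roll)).
In Python, from workcell import observe, grab_frame, job_done, outline_of, tips_ahead gives the robot as it stands. The module is installed in compiled form; this text tells all that it offers.
- The arm moves only by the tool move_arm, never from a script. Its argument "motion" is a list of rows, each a list of 2 entries, a list of its own where there are three numbers: the shift along the world's x, y, z in mm, then the turn, a rotation vector about the world's x, y, z in rad. A call has 1 to 12 rows; each row is the pose to reach, as a shift and turn from the pose commanded when the call began; what a row does not reach only later rows make up. A row lasts 1/8 s, in which the tool goes at most 62.5 mm and 10.7 degrees, less where a joint would pass 70% of its speed; a pose out of reach is approached as far as the arm can. A call with a gripper value outside its range is refused whole. "jaw" is the finger opening in mm, from 0 to 85.4, set as the call begins (left out, the last holds). The fingers move at their own pace and stop on an object; "grip_force" is the grip in N (left out, the last holds). Time passes only in rows, so rows that repeat a pose let the fingers close. It gives the time, the measured TCP pose, the force and the opening at its end, in the units of the state.
- observe(): the state, without advancing time (a new reading comes with each control period).
- grab_frame(name): name is "scene" or "top" or "wrist"; returns a dict with "frame" (480x640x3 uint8, red, green, blue), "fx", "fy", "cx", "cy" (pixels), "T" (4x4, takes a point from camera to world coordinates); the wrist camera has in their place "mount" (4x4, takes a point from camera to tool coordinates, whose origin is the TCP and whose axes are the flange's). Camera axes: x right, y down, z forward; pixel columns grow to the right and rows downward; lengths in m; the calibration is good to about 2 mm. The wrist camera is an equidistant fisheye: a pixel r from the principal point sees the ray r / f radians off the axis. A picture is of the moment at which its call begins: read the wrist's pose just before it. There is no depth.
- job_done(): hands the job in, once; it reports no verdict.
Trained networks look in the newest picture that a camera, given by its name, has taken for a name from the list of things; names that differ only in an ending like _2 or _b are one class to them, and where a whole thing is asked for, a point or a joint stands for the part that bears it (a point fixed in the world has none). Each returns a list of dicts, best first, with "score" (0 to 1); they miss things now and then, are a little off and sometimes report something else, mostly with a low value. They report only what shows in the picture. A call takes as long as a camera call. They do not tell look-alikes from the thing itself.
- outline_of(label, camera): "pixels" (480x640 bool, what is visible of it) and "pixel" ([column, row] in pixels, amid what is visible of it).
The state is a dict: "clock": time; "qpos": joint angles; "qd": joint speeds; "joint_efforts": joint torques, N m; "position": TCP position; "tool_rot": TCP orientation; "force": force on the tool from outside, world axes, zero at the start; "moment": the same for the moment, N m; "grip_width": finger opening in m.
Only numpy, scipy, OpenCV 4.12 (cv2) and the standard library are available. Lean on these libraries where they do the work, as an engineer would, in place of code of your own. Each camera call takes 0.05 s, during which the arm holds its last target.

### The job

The dust sampler's run is over: slide its switch to off (towards the front edge of the panel), and only then draw the head's spring collar out along its axis, away from the panel, turn it counter-clockwise to its open position and let it spring back there. Lift the filter cassette out and set it down, without dropping it, upright in the middle of the white dish for weighing; leave the sampler switched off with the collar open, and do not disturb the other things on the worktop.

Things in the scene. Friction and masses are not known exactly. Their poses are not given: they have to be found in the camera images.
- sampler: Bench dust sampler, fixed: grey wedge housing 150 mm deep (x), 190 wide (y), 106 high; origin under its centre; x points from its low front edge to its back, y to its left, z up. Its metal panel slopes up at 30 degrees towards the back; the intake head with collar and cassette stands square on its middle, leaning 30 degrees to the front; the switch is 67 mm left (+y) of it. Nothing else stands proud.
- head_seat (a point): Point on the head's axis where the cassette's foot rests, 27 mm above the panel. z axis: the head's axis, out of the panel; x axis: up the slope. A flange 62 mm across, 2.5 mm high, surrounds the head on the panel.
- collar_grip (a point): Centre of the spring collar, on the head's axis, 24 mm above the panel; z axis along the head's axis, outwards; the frame moves and turns with the collar. The collar is a knurled metal ring 47 mm in outside diameter and 22 mm long (11 mm either side of this point), with 10 mm of free space for fingertips between it and the flange. The cassette's top stands 43 mm beyond this point.
- collar_pull (a joint): How far the collar is drawn out along the head's axis, away from the panel, m: 0 at rest (the spring holds it with 6 N), 0.005 at its stop (8.5 N). A pin stops it from turning until it is drawn out about 4 mm; between its two positions it rides on the pin and stays out; in the locked and the open position it springs back to 0 when let go.
- collar (a joint): Turn of the collar about the head's axis, rad: 0 locked (its inner lip covers the cassette's two ears), growing counter-clockwise seen from outside; stop at 1.08 = open (two gaps in the lip stand over the ears). From about 1.0 on it springs back into the open position. Turning takes under 0.2 N m. A black line on the collar turns from one mark on the flange to the other.
- slide_switch (a joint): Slide switch, m: 0 on (up the slope), 0.008 off (down the slope, towards the panel's front edge). A detent in the middle takes about 4 N to pass, then it snaps over.
- switch_ridge (a point): Middle of the top edge of the switch's ridge; moves with the switch. The ridge is a bar 12 mm wide across the slide direction and 3 mm thick along it; it stands 4.8 mm above the flush slider plate, its top 5.7 mm above the panel. z axis out of the panel, x axis up the slope (the slide direction).
- cassette_drum (a point): On the axis of the white plastic filter cassette, 28 mm above the underside of its foot, where to grip it: a drum 37 mm across, reaching 8 mm above and 13 mm below this point (a 4 mm plug on top). z axis from foot to plug. In the head, the wider collar's rim is 19 mm below this point: fingertips must not go deeper. It lifts out straight along the axis, free after 12 mm. About 60 g.
- cassette_foot (a point): Centre of the underside of the cassette's foot, a disc 30 mm across with two ears (36 mm over both, 9 wide, 4 thick); above it a neck 28 mm across; the cassette is 40 mm tall. z axis along the cassette's axis towards its plug.
- dish: Loose round white glazed dish, 121 mm across the rim, 20 mm tall; origin at the centre of its underside. Its flat floor is 34 mm across and 5.5 mm above the underside; from there it rises gently to the rim.
- jar_a: Bystander: small cream jar with a black cap, 44 mm across, 35 mm tall; origin at the centre of its underside.
- jar_c: Bystander: second small cream jar with a black cap, 44 mm across, 35 mm tall; origin at the centre of its underside.
- timer: Bystander: flat kitchen timer, 64 x 64 x 19 mm; origin at the centre of its underside.
- bottle_a: Bystander: amber bottle with a white cap, 34 mm across, 92 mm tall; origin at the centre of its underside.
- bottle_f: Bystander: larger amber bottle with a white cap, 50 mm across, 119 mm tall; origin at the centre of its underside.
- tape_roll: Bystander: roll of tape lying flat, 104 mm across, 25 mm tall; origin at the centre of its underside.
- beaker: Bystander: small clear beaker, 52 mm across, 70 mm tall; origin at the centre of its underside.
- measuring_cylinder: Bystander: measuring cylinder, foot 55 mm across, 154 mm tall; origin at the centre of its underside.
Mind the look-alikes: they are no part of the job. Leave any blue or turquoise look-alike of the part that bears cassette_drum alone.

How it is judged:
On the way, in this order (a step that is already met when the one before it is completed fails the run):
1. the switch is at off, with the collar still locked (value of joint slide_switch above 0.0065 m and value of joint collar below 0.2 rad), for 0.2 s.
2. the collar has been turned to open and has sprung back in, with the cassette still in its seat (value of joint collar above 0.96 rad and value of joint collar_pull below 0.0015 m and distance between cassette_foot and head_seat below 0.006 m), for 0.2 s.
3. the cassette is lifted out of the head (distance between cassette_foot and head_seat above 0.03 m), for 0.1 s.
At the end, for the whole second after the job is handed in: The switch is at off (past 6.5 mm), the collar is turned past 0.96 rad and sprung back to within 1.5 mm of its rest, and the cassette stands on its foot in the dish, tilted under 0.2 rad, within 25 mm of the dish's middle, released and at rest, with the dish flat on the worktop (value of joint slide_switch above 0.0065 m and value of joint collar above 0.96 rad and value of joint collar_pull below 0.0015 m and horizontal distance between cassette_foot and dish below 0.025 m and z of cassette_foot in the frame of dish between 0.002 and 0.015 m and angle between cassette_foot's own z axis and vertical below 0.2 rad and height (world z) of cassette_drum above 0.02 m and angle between dish's own z axis and vertical below 0.1 rad and height (world z) of dish below 0.01 m and linear speed of each of cassette, dish below 0.01 m/s); the robot touches nothing.
It fails at once if a bystander is moved by more than 40 mm or knocked over (distance of any of jar_a, jar_c, timer, bottle_a, bottle_f, tape_roll, beaker, measuring_cylinder from where it was at the start of the episode above 0.04 m or angle between any of jar_a, jar_c, timer, bottle_a, bottle_f, tape_roll, beaker, measuring_cylinder's own z axis and vertical above 0.5 rad).
It fails at once if the cassette is dropped (falls free from more than about 15 mm) (contact force between the fingers and cassette below 0.02 N and linear speed of cassette above 0.5 m/s).
It fails at once if the collar is forced round while not drawn out (value of joint collar between 0.25 and 0.75 rad and value of joint collar_pull below 0.0025 m).
It also fails if it takes over 54 s, if anything falls off the work surface, if the arm or the gripper's body presses on something with over 40 N, if the wrist force passes 120 N, or if a joint passes its speed limit or range.

## Working session

There is one attempt and no reset: what is moved stays moved. The work goes in short steps, Python scripts to look and compute and a tool call to move; the robot and the scene stay as the last step left them, time stands still between calls to the robot, and variables do not carry over. Pictures are saved under pics/ and viewed, and the job is handed in when it is done.

Besides the shell and the picture viewer there is one more tool, called after ">>>" as name(argument=value, ...), one argument or row to a line, values as JSON. move_arm: Moves the arm, as the interface text tells. Its arguments: {"type":"object","properties":{"motion":{"type":"array"},"jaw":{"type":"number"},"grip_force":{"type":"number"}},"required":["motion"]}

```bash
mkdir -p pics; ls; python3 - <<'E'
from workcell import *
import cv2,numpy as np
s=observe();print({k:(np.round(v,3).tolist()) for k,v in s.items()}); print(tips_ahead)
for n in ["scene","top","wrist"]:
    f=grab_frame(n);cv2.imwrite(f"pics/{n}0.png",f["frame"][:,:,::-1]);print(n,f["fx"],f["fy"],f["cx"],f["cy"],np.round(f.get("T",f.get("mount")),4).tolist())
E
```

```text
pics
{'clock': 0.0, 'qpos': [1.061, 0.522, -0.036, 1.6, 0.021, 1.021, -0.113], 'qd': [0.001, -0.001, -0.0, 0.0, -0.0, -0.001, 0.001], 'joint_efforts': [0.0, -92.71, 1.979, -36.992, 0.018, 0.009, 0.0], 'position': [0.266, -0.565, 0.228], 'tool_rot': [-3.14, 0.0, 0.44], 'force': [1.141, -0.304, 1.782], 'moment': [-0.06, 0.001, -0.008], 'grip_width': 0.085}
0.025
scene 463.6716855929064 463.6716855929064 312.85726499522355 240.93826102705262 [[-0.6193, -0.5489, 0.5614, -0.1895], [-0.7849, 0.4134, -0.4616, 0.57], [0.0213, -0.7265, -0.6869, 0.9412], [0.0, 0.0, 0.0, 1.0]]
top 615.7158464388788 615.7158464388788 321.42232661444564 235.19981638259864 [[0.0118, -0.9944, 0.1046, 0.3247], [-0.9998, -0.0102, 0.0163, -0.0024], [-0.0152, -0.1048, -0.9944, 1.4724], [0.0, 0.0, 0.0, 1.0]]
wrist 371.64829954431775 371.64829954431775 326.4704878694079 238.07544353663863 [[-0.0005, -0.9506, -0.3103, 0.0791], [1.0, -0.0006, 0.0003, -0.0009], [-0.0005, -0.3103, 0.9506, -0.1451], [0.0, 0.0, 0.0, 1.0]]
```

View pics/scene0.png

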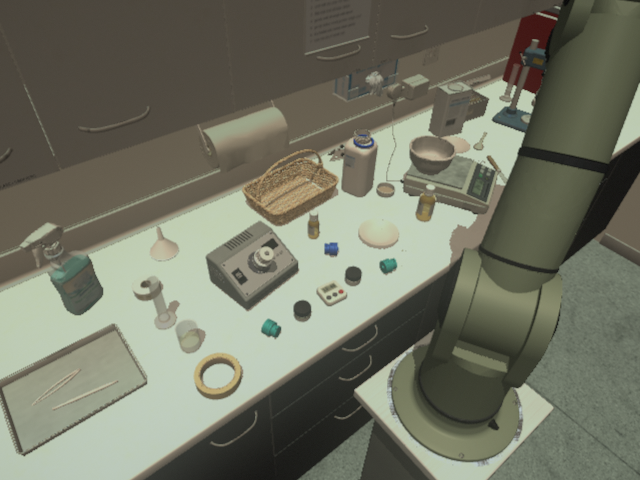

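View pics/top0.png

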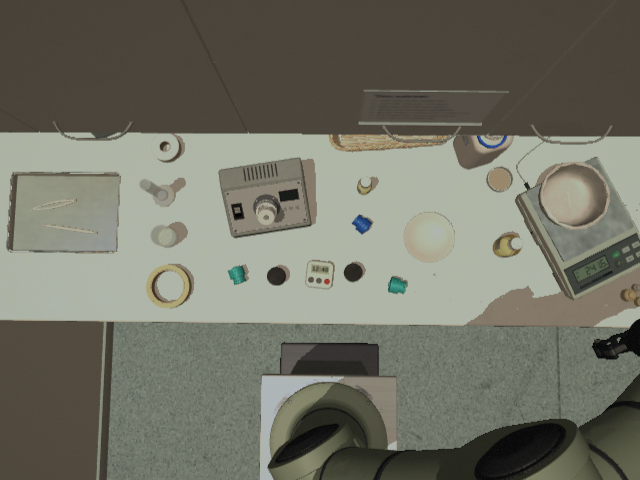

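View pics/wrist0.png

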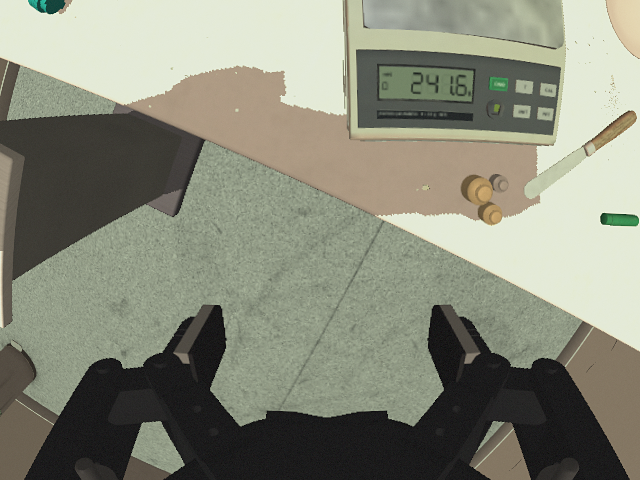

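The scene shows the sampler around (252,262) in "scene" and (266,200) in "top". The dish is at (429,237) in top, with blue and turquoise look-alikes scattered near them. The wrist view only sees the scale and floor.

```bash
cat > h.py <<'E'
from workcell import *
import cv2,numpy as np
from scipy.spatial.transform import Rotation as Ro
def ray(f,px):
    K=(f["fx"],f["fy"],f["cx"],f["cy"])
    d=np.array([(px[0]-K[2])/K[0],(px[1]-K[3])/K[1],1.]);T=np.array(f["T"]);return T[:3,3],T[:3,:3]@d
def atz(f,px,z):
    o,d=ray(f,px);return o+d*(z-o[2])/d[2]
def proj(f,P):
    T=np.array(f["T"]);p=(np.atleast_2d(P)-T[:3,3])@T[:3,:3]
    return np.c_[f["fx"]*p[:,0]/p[:,2]+f["cx"],f["fy"]*p[:,1]/p[:,2]+f["cy"]]
def tri(rs):
    A=np.zeros((3,3));b=np.zeros(3)
    for o,d in rs:
        d=d/np.linalg.norm(d);M=np.eye(3)-np.outer(d,d);A+=M;b+=M@o
    p=np.linalg.solve(A,b);return p,[np.linalg.norm(np.cross(p-o,d/np.linalg.norm(d))) for o,d in rs]
E
python3 - <<'E'
from h import *
F={n:grab_frame(n) for n in ["scene","top"]}
for l in ["sampler","collar_grip","switch_ridge","cassette_drum","dish","jar_a","timer","bottle_a","bottle_f","tape_roll","beaker","measuring_cylinder"]:
  for c in F:
    for r in outline_of(l,c)[:4]:
        print(l,c,round(r["score"],2),np.round(r["pixel"],1),r["pixels"].sum(), np.round(atz(F[c],r["pixel"],0.02),3))
    
# big crops
for c,(x,y) in {"scene":(252,262),"top":(266,200)}.items():
    im=F[c]["frame"][y-55:y+55,x-65:x+65,::-1];cv2.imwrite(f"pics/{c}_crop.png",cv2.resize(im,None,fx=6,fy=5.4,interpolation=cv2.INTER_CUBIC))
E
```

```text
sampler scene 0.63 [249.4 263.9] 4854 [0.596 0.146 0.02 ]
sampler top 0.87 [266.4 197.3] 5508 [0.567 0.154 0.02 ]
collar_grip scene 0.61 [260.8 262.1] 165 [0.583 0.118 0.02 ]
collar_grip top 0.68 [269.8 202.9] 146 [0.554 0.146 0.02 ]
switch_ridge scene 0.57 [267.9 256.2] 191 [0.59  0.089 0.02 ]
switch_ridge top 0.44 [365.4 187.6] 199 [ 0.593 -0.082  0.02 ]
cassette_drum scene 0.71 [269.2 327.5] 248 [0.388 0.223 0.02 ]
cassette_drum scene 0.69 [384.7 266.2] 176 [ 0.365 -0.144  0.02 ]
cassette_drum scene 0.64 [331.9 248.9] 165 [ 0.505 -0.072  0.02 ]
cassette_drum scene 0.59 [268.2 256.6] 213 [0.588 0.09  0.02 ]
cassette_drum top 0.77 [359.9 224.7] 224 [ 0.503 -0.07   0.02 ]
cassette_drum top 0.62 [236.7 275.2] 242 [0.38 0.22 0.02]
cassette_drum top 0.5 [264.6 213.7] 272 [0.528 0.158 0.02 ]
dish scene 0.73 [382. 228.] 812 [ 0.483 -0.25   0.02 ]
dish top 0.74 [430.5 236. ] 2074 [ 0.478 -0.237  0.02 ]
dish top 0.38 [319.  274.6] 707 [0.384 0.026 0.02 ]
jar_a scene 0.64 [353.2 277. ] 282 [ 0.388 -0.048  0.02 ]
jar_a scene 0.51 [302.9 311.8] 316 [0.377 0.13  0.02 ]
jar_a top 0.84 [354.6 272
[... 398 characters left out ...]
187.5] 227 [ 0.593 -0.081  0.02 ]
bottle_f scene 0.78 [313.8 226. ] 277 [ 0.613 -0.092  0.02 ]
bottle_f scene 0.68 [426.  205.7] 541 [ 0.475 -0.437  0.02 ]
bottle_f top 0.98 [506.5 248.1] 526 [ 0.451 -0.415  0.02 ]
bottle_f top 0.62 [364.9 187.5] 227 [ 0.593 -0.081  0.02 ]
tape_roll scene 0.66 [215.5 362.8] 1186 [0.382 0.374 0.02 ]
tape_roll top 0.64 [155.6 282.6] 834 [0.361 0.412 0.02 ]
beaker scene 0.75 [186. 333.] 672 [0.495 0.389 0.02 ]
beaker top 0.58 [163.9 235.7] 521 [0.472 0.397 0.02 ]
measuring_cylinder scene 0.64 [154.2 303.5] 831 [0.624 0.41  0.02 ]
measuring_cylinder scene 0.38 [259.  262.6] 139 [0.585 0.123 0.02 ]
measuring_cylinder top 0.56 [156.7 189.4] 563 [0.584 0.418 0.02 ]
```

View pics/scene_crop.png

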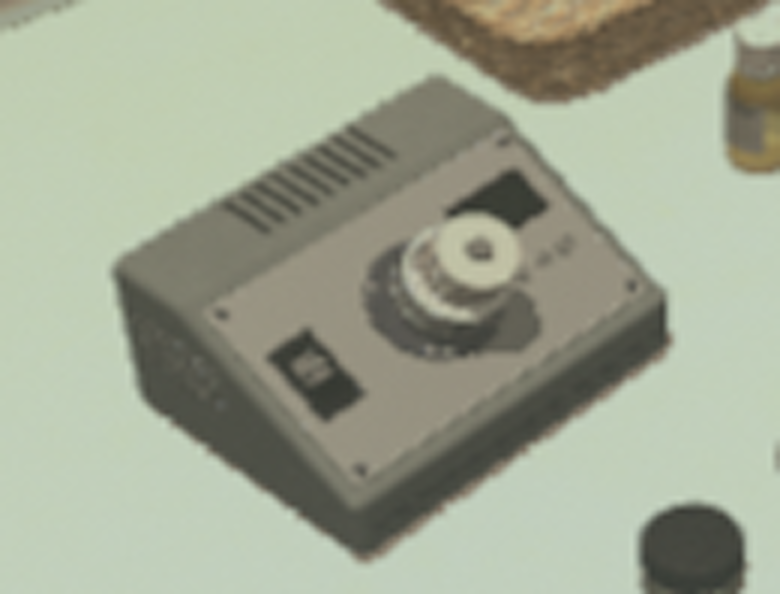

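View pics/top_crop.png

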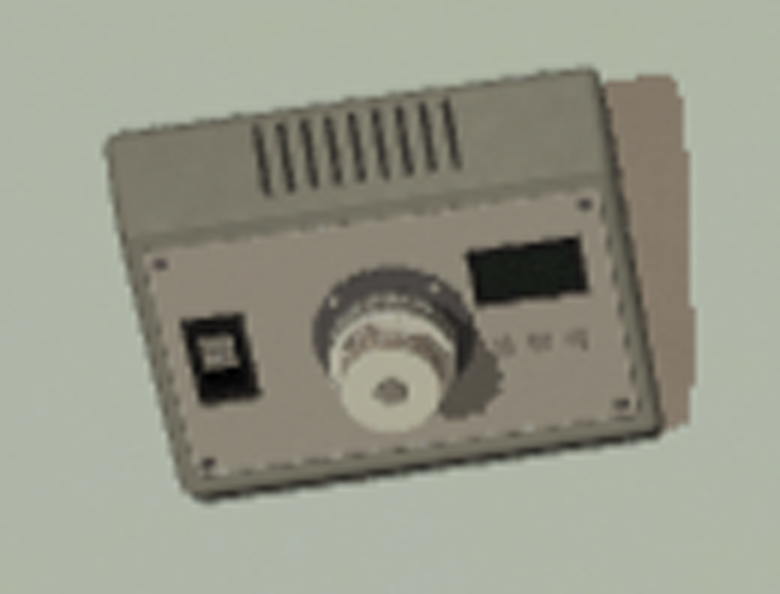

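The scene crop shows the switch at (313,367) and the cassette plug at (480,250). The top crop has the plug at (390,390), the switch at (218,350), and the flange behind the collar. I'll triangulate from these.

```bash
python3 - <<'E'
from h import *
F={n:grab_frame(n) for n in ["scene","top"]}
s=lambda x,y:ray(F["scene"],(187+x/6-.4,207+y/5.4-.4))
t=lambda x,y:ray(F["top"],(201+x/6-.4,145+y/5.4-.4))
P={"plug":(s(480,250),t(390,390)),"scrBL":(s(222,315),t(160,264)),"scrBR":(s(504,142),t(585,204)),"scrFL":(s(361,469),t(208,464)),"scrFR":(s(631,286),t(622,405)),"sw":(s(313,367),t(220,352)),"topBL":(s(115,265),t(107,138)),"topBR":(s(440,75),t(598,70))}
for k,v in P.items():
    p,r=tri(v);print(k,np.round(p,4),np.round(r,4)); P[k]=p
P["sc"]=(P["scrBL"]+P["scrBR"]+P["scrFL"]+P["scrFR"])/4
print("screw centre",P["sc"])
a=P["scrBL"]-P["scrFL"];b=P["scrBR"]-P["scrFR"];c=P["scrBL"]-P["scrBR"];d=P["scrFL"]-P["scrFR"]
for v in (a,b): print("up",np.linalg.norm(v),np.degrees(np.arctan2(v[1],v[0])),np.degrees(np.arcsin(v[2]/np.linalg.norm(v))))
for v in (c,d,P["topBL"]-P["topBR"]): print("left",np.linalg.norm(v),np.degrees(np.arctan2(-v[0],v[1])))
z=lambda f,x,y,h: atz(F[f],(x,y),h)
A=atz(F["scene"],(247.5,310.3),0);B=atz(F["scene"],(298,269.6),0);print("front",A,B,np.linalg.norm(A-B))
yaw=np.arctan2(-(A-B)[0],(A-B)[1]);print(np.degrees(yaw), (A+B)/2+.075*np.array([np.cos(yaw),np.sin(yaw),0]))
m=(P["topBL"]+P["topBR"])/2;print("from back",m-.075*np.array([np.cos(yaw),np.sin(yaw),0]))
E
```

```text
plug [0.5056 0.1436 0.1326] [0.0009 0.0009]
scrBL [0.5626 0.2354 0.1001] [0.0012 0.0012]
scrBR [0.5895 0.0753 0.1005] [0.0012 0.0012]
scrFL [0.4833 0.2219 0.0558] [0.0011 0.0011]
scrFR [0.5111 0.0626 0.0543] [0.0018 0.0018]
sw [0.5283 0.2146 0.0808] [0.0011 0.0011]
topBL [0.6152 0.2562 0.1031] [0.0009 0.0009]
topBR [0.6463 0.0714 0.103 ] [0.0015 0.0015]
screw centre [0.53662414 0.14879257 0.07766671]
up 0.09176531768373644 9.658605983667027 28.84476873871584
up 0.09185347458903621 9.259201900194398 30.21115515234256
left 0.16230578194672177 9.547286617610427
left 0.16175958387487643 9.902639952317033
left 0.18741375719371814 9.554774021261608
front [0.47832745 0.22921179 0.        ] [0.51381901 0.04198679 0.        ] 0.19055931104435628
10.733984715969253 [0.56976092 0.149568   0.        ]
from back [0.55706247 0.14979753 0.10306241]
```

```bash
cat >> h.py <<'E'
psi=np.radians(9.6);B0=np.array([.538,.149,.076])
def frame(ps):
    a=np.array([-.5*np.cos(ps),-.5*np.sin(ps),np.cos(np.pi/6)]);v=np.array([-np.sin(ps),np.cos(ps),0]);u=np.cross(v,a);return a,u,v
a,u,v=frame(psi); Rt=np.c_[v,u,-a]
E
python3 - <<'E'
from h import *
s=observe();R0=Ro.from_euler("xyz",s["tool_rot"]).as_matrix();p=np.array(s["position"])
T1=B0+.17*a
print(T1,(T1-p)*1000,Ro.from_matrix(Rt@R0.T).as_rotvec())
Rv=Ro.from_matrix(Rt@R0.T).as_rotvec()
c=p[:2]
for k in range(1,13):
    f=k/12
    r=np.hypot(*c)*(1-f)+np.hypot(*T1[:2])*f; az=np.arctan2(c[1],c[0])*(1-f)+np.arctan2(T1[1],T1[0])*f
    q=np.array([r*np.cos(az)-c[0],r*np.sin(az)-c[1],(T1[2]-p[2])*f+.1*np.sin(np.pi*f)])
    print(np.round(q*1000).astype(int).tolist(),np.round(Rv*f,2).tolist())
E
```

```text
[0.45419034 0.13482466 0.22322432] [188.13362174 700.35587134  -5.04695927] [-0.2601761  -0.49765484  1.26700224]
[58, 46, 25] [-0.02, -0.04, 0.11]
[109, 98, 49] [-0.04, -0.08, 0.21]
[153, 154, 69] [-0.07, -0.12, 0.32]
[189, 214, 85] [-0.09, -0.17, 0.42]
[216, 277, 94] [-0.11, -0.21, 0.53]
[235, 341, 97] [-0.13, -0.25, 0.63]
[246, 405, 94] [-0.15, -0.29, 0.74]
[249, 469, 83] [-0.17, -0.33, 0.84]
[244, 532, 67] [-0.2, -0.37, 0.95]
[232, 591, 46] [-0.22, -0.41, 1.06]
[213, 648, 21] [-0.24, -0.46, 1.16]
[188, 700, -5] [-0.26, -0.5, 1.27]
```

>>> move_arm(
  motion=[
    [[58,46,25],[-0.02,-0.04,0.11]],
    [[109,98,49],[-0.04,-0.08,0.21]],
    [[153,154,69],[-0.07,-0.12,0.32]],
    [[189,214,85],[-0.09,-0.17,0.42]],
    [[216,277,94],[-0.11,-0.21,0.53]],
    [[235,341,97],[-0.13,-0.25,0.63]],
    [[246,405,94],[-0.15,-0.29,0.74]],
    [[249,469,83],[-0.17,-0.33,0.84]],
    [[244,532,67],[-0.2,-0.37,0.95]],
    [[232,591,46],[-0.22,-0.41,1.06]],
    [[188,700,-5],[-0.26,-0.5,1.27]],
    [[188,700,-5],[-0.26,-0.5,1.27]],
  ],
)

```text
clock: 3.05
position: [0.4773, 0.0492, 0.2549]
tool_rot: [2.627, 0.002, 1.722]
force: [1.0, -1.3, -0.3]
grip_width: 0.0851
```

```bash
cat > d.py <<'E'
from h import *
def delta(T,R=None,s=None):
    s=s or observe();R0=Ro.from_euler("xyz",s["tool_rot"]).as_matrix();p=np.array(s["position"])
    R=Rt if R is None else R
    return np.round((T-p)*1000,1).tolist(),np.round(Ro.from_matrix(R@R0.T).as_rotvec(),3).tolist()
E
python3 - <<'E'
from d import *
print(delta(B0+.17*a)); print(np.round(observe()["qpos"],2))
E
```

```text
([-23.1, 85.6, -31.7], [0.004, -0.009, 0.016])
[ 0.29  0.07 -0.58  2.32  0.39  0.27 -0.47]
```

>>> move_arm(
  motion=[
    [[-12,43,-16],[0,0,0.01]],
    [[-23,86,-32],[0,-0.01,0.02]],
    [[-23,86,-32],[0,-0.01,0.02]],
  ],
)

```text
clock: 3.42
position: [0.4577, 0.1276, 0.2256]
tool_rot: [2.62, 0.004, 1.734]
force: [0.9, -0.6, 0.0]
grip_width: 0.0852
```

```bash
python3 - <<'E'
from d import *
s=observe();print(delta(B0+.17*a,s=s)); print(np.round(s["qpos"],2))
f=grab_frame("wrist");cv2.imwrite("pics/w1.png",f["frame"][:,:,::-1])
np.savez("w1.npz",frame=f["frame"],pos=s["position"],rot=s["tool_rot"])
E
```

```text
([-3.5, 7.2, -2.4], [0.004, -0.002, 0.004])
[-0.06  0.12 -0.49  2.37  0.98  0.29 -1.27]
```

View pics/w1.png

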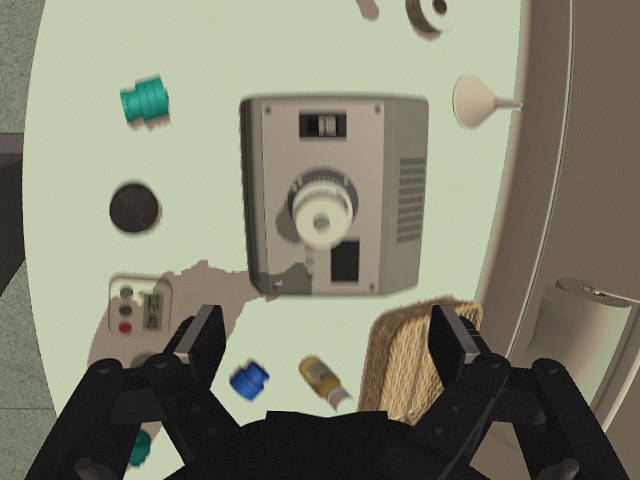

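The wrist view shows the head (plug at about (321,222)), the switch slot (299–347,124) with its ridge on the right (upslope, on) side, and the four screws. Now I'll take a still picture and fit.

```bash
cat >> d.py <<'E'
WF=(371.64829954431775,326.4704878694079,238.07544353663863)
def wgrab():
    s=observe();f=grab_frame("wrist");M=np.array(f["mount"]);T=np.eye(4);T[:3,:3]=Ro.from_euler("xyz",s["tool_rot"]).as_matrix();T[:3,3]=s["position"]
    return f["frame"],T@M,s
def wproj(TC,P):
    p=(np.atleast_2d(P)-TC[:3,3])@TC[:3,:3];n=np.hypot(p[:,0],p[:,1]);th=np.arctan2(n,p[:,2])
    return np.c_[WF[1]+WF[0]*th*p[:,0]/n,WF[2]+WF[0]*th*p[:,1]/n]
def wray(TC,px):
    d=np.array([px[0]-WF[1],px[1]-WF[2]]);r=np.hypot(*d);th=r/WF[0]
    c=np.array([np.sin(th)*d[0]/r,np.sin(th)*d[1]/r,np.cos(th)]);return TC[:3,3],TC[:3,:3]@c
def circ(c,r,n,h=None):
    t=np.linspace(0,2*np.pi,60);return c+r*(np.outer(np.cos(t),u)+np.outer(np.sin(t),v))
def overlay(im,TC,B,k,x0,y0,w,h):
    o=cv2.resize(im[y0:y0+h,x0:x0+w,::-1],None,fx=k,fy=k,interpolation=cv2.INTER_CUBIC)
    for c,r,col in [(B+.0025*a,.031,(0,0,255)),(B+.035*a,.0235,(0,255,0)),(B+.063*a,.0185,(255,0,0)),(B+.067*a,.003,(255,0,255))]:
        q=((wproj(TC,circ(c,r,0))-[x0,y0]+.5)*k*8).astype(int);cv2.polylines(o,[q],True,col,1,cv2.LINE_AA,3)
    for dx in (.0,-.008):
        C=B+.0057*a+.067*v+(dx)*u
        R=np.array([C+.006*v,C-.006*v]);q=((wproj(TC,R)-[x0,y0]+.5)*k*8).astype(int);cv2.polylines(o,[q],False,(0,255,255),1,cv2.LINE_AA,3)
    return o
E
python3 - <<'E'
from d import *
im,TC,s=wgrab();print(s["clock"],s["position"],np.abs(s["qd"]).max())
np.savez("w2.npz",im=im,TC=TC)
cv2.imwrite("pics/w2.png",overlay(im,TC,B0,4,230,85,200,150)); cv2.imwrite("pics/w2r.png",cv2.resize(im[85:235,230:430,::-1],None,fx=4,fy=4,interpolation=cv2.INTER_CUBIC))
E
```

```text
3.475 [0.45681674 0.13090531 0.22499236] 0.44655429540605207
```

View pics/w2.png

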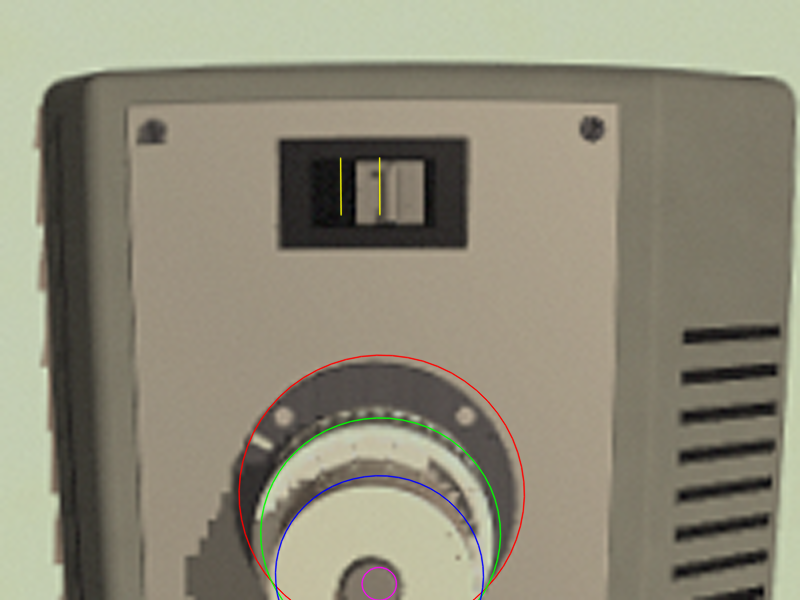

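View pics/w2r.png

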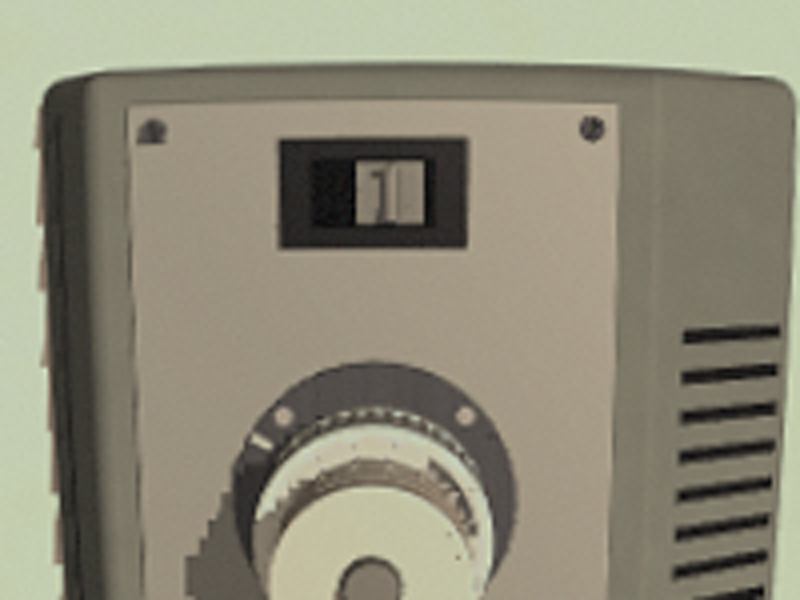

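The overlay fits to about 1–2 mm. The ridge sits at zoomed (392,190), so "on" is about 4 mm upslope of the head's axis. I'll retake it at rest with a corrected base.

```bash
python3 - <<'E'
from d import *
im,TC,s=wgrab();print(s["clock"],s["position"],np.abs(s["qd"]).max())
np.savez("w3.npz",im=im,TC=TC)
o=overlay(im,TC,B0-.0*u,4,240,100,170,150)
cv2.imwrite("pics/w3.png",o)
E
```

```text
3.525 [0.45691395 0.12948689 0.22521886] 0.3052373068523979
```

View pics/w3.png

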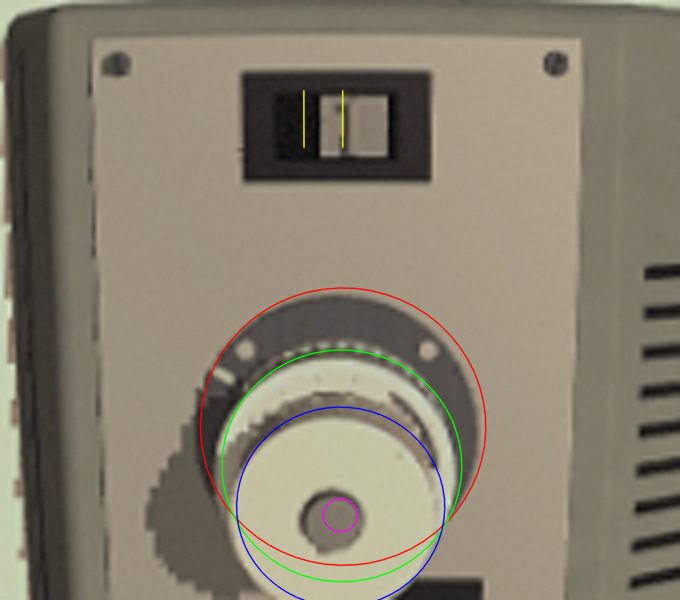

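```bash
python3 - <<'E'
from d import *
M=np.array(grab_frame("wrist")["mount"])
for w in (.0425,):
  for z in (.01,.015,.02,.025,.03):
    P=np.array([[x,sg*w,z] for x in(.011,-.011) for sg in(-1,1)]);print(z,np.round(wproj(M,P)).tolist())
s=observe();print(s["clock"],s["position"],np.round(s["qpos"],2),np.abs(s["qd"]).max())
E
```

```text
0.01 [[237.0, 276.0], [419.0, 276.0], [241.0, 317.0], [415.0, 316.0]]
0.015 [[239.0, 271.0], [417.0, 271.0], [243.0, 312.0], [413.0, 311.0]]
0.02 [[241.0, 267.0], [415.0, 267.0], [245.0, 307.0], [411.0, 307.0]]
0.025 [[244.0, 264.0], [412.0, 264.0], [247.0, 302.0], [409.0, 302.0]]
0.03 [[246.0, 260.0], [410.0, 260.0], [249.0, 298.0], [407.0, 298.0]]
3.625 [0.457588   0.12702092 0.22567354] [-0.06  0.12 -0.49  2.37  0.97  0.29 -1.26] 0.03848657009213796
```

```bash
python3 - <<'E'
from d import *
im,TC,s=wgrab()
M=np.array(grab_frame("wrist")["mount"])
k=3;o=cv2.resize(im[250:450,190:460,::-1],None,fx=k,fy=k)
for z,c in((-.02,(255,0,0)),(-.013,(0,255,0)),(.012,(0,0,255)),(.025,(0,255,255))):
  P=np.array([[x,sg*.0425,z] for sg in(-1,1) for x in(.011,-.011)]);q=((wproj(M,P)-[190,250]+.5)*k).astype(int)
  for i in (0,2): cv2.line(o,q[i].tolist(),q[i+1].tolist(),c,1)
cv2.imwrite("pics/f.png",o)
E
```

```text
(no output)
```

View pics/f.png

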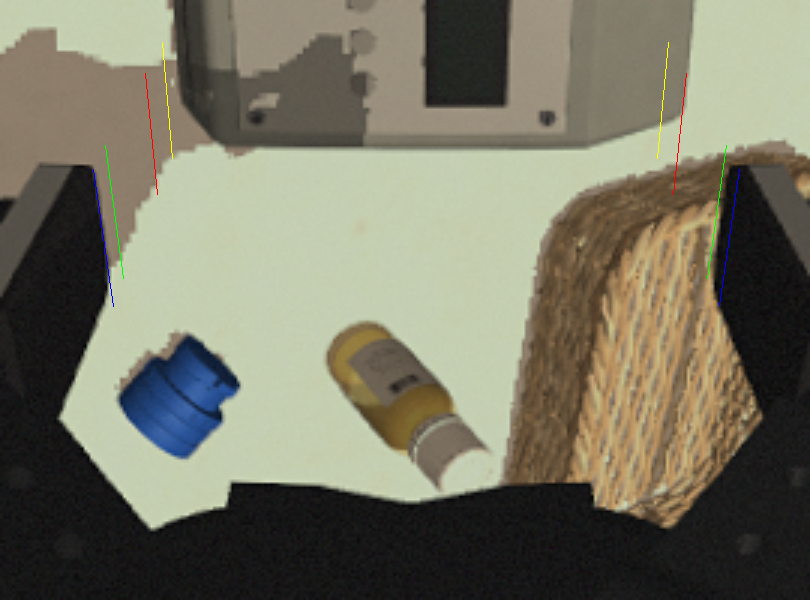

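The zoom shows the fully open fingertips closest to the blue line, about 20 mm behind the TCP. That disagrees with the 12 mm ahead I expected, so I'll close the jaw and check while moving above the switch.

```bash
sed -i 's/B0=np.array.*/B0=np.array([.5372,.148,.0754])/' h.py; python3 - <<'E'
from d import *
S=B0+.067*v+.004*u
print(S,a,u,v);print(delta(S+.075*a))
E
```

```text
[0.52944208 0.21463944 0.0774    ] [-0.49299802 -0.08338437  0.8660254 ] [0.85389762 0.14442597 0.5       ] [-0.16676875  0.98599604  0.        ]
([34.5, 82.5, -83.5], [0.005, -0.002, 0.005])
```

>>> move_arm(
  motion=[
    [[-5,34,-5],[0,0,0]],
    [[-8,68,-5],[0,0,0]],
    [[0,80,-25],[0,0,0]],
    [[17,82,-55],[0,0,0]],
    [[34,82,-84],[0,0,0]],
    [[34,82,-84],[0,0,0]],
    [[34,82,-84],[0,0,0]],
    [[34,82,-84],[0,0,0]],
  ],
  jaw=22,
  grip_force=30,
)

```text
clock: 4.72
position: [0.4919, 0.2085, 0.143]
tool_rot: [2.62, 0.004, 1.734]
force: [0.1, -0.5, -0.5]
grip_width: 0.0219
```

```bash
python3 - <<'E'
from d import *
im,TC,s=wgrab()
S=B0+.067*v+.004*u
print(s["clock"],delta(S+.075*a,s=s),np.round(s["qpos"],2),s["grip_width"])
M=np.array(grab_frame("wrist")["mount"])
k=3;x0,y0=200,150;o=cv2.resize(im[y0:y0+200,x0:x0+260,::-1],None,fx=k,fy=k)
w=s["grip_width"]/2
for z,c in((-.02,(255,0,0)),(-.007,(0,255,0)),(.012,(0,0,255)),(.025,(0,255,255))):
  P=np.array([[x,sg*w,z] for sg in(-1,1) for x in(.011,-.011)]);q=((wproj(M,P)-[x0,y0]+.5)*k).astype(int)
  for i in (0,2): cv2.line(o,q[i].tolist(),q[i+1].tolist(),c,1)
C=S+.0057*a
for c_,col in((C,(255,0,255)),(C-.008*u,(255,255,0))):
  q=((wproj(TC,np.array([c_+.006*v,c_-.006*v]))-[x0,y0]+.5)*k).astype(int);cv2.line(o,q[0].tolist(),q[1].tolist(),col,1)
cv2.imwrite("pics/f2.png",o);cv2.imwrite("pics/f2w.png",im[:,:,::-1])
E
```

```text
4.725 ([0.6, -0.1, -0.6], [0.004, -0.001, 0.005]) [-0.3   0.4  -0.45  2.31  1.62  0.42 -2.03] 0.0219334448194142
```

View pics/f2.png

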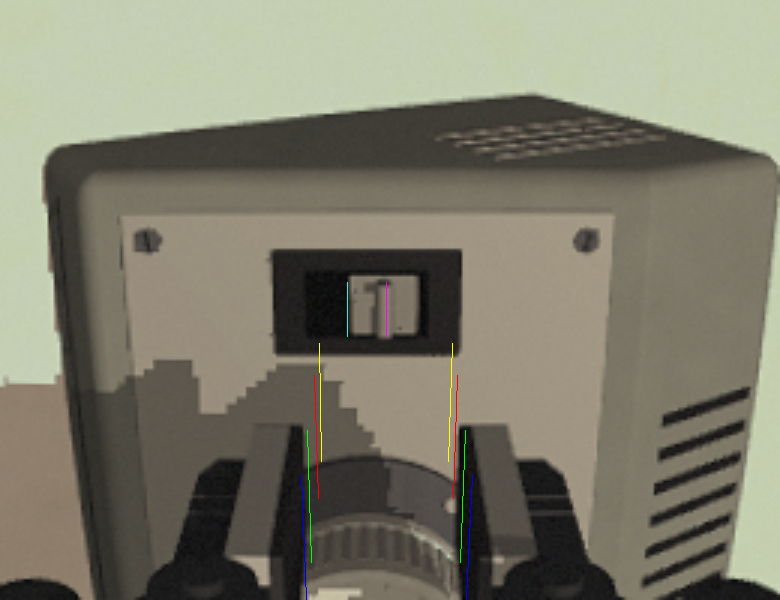

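View pics/f2w.png

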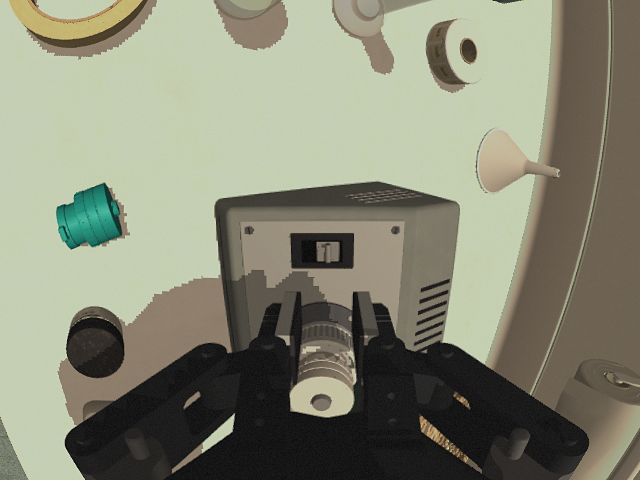

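The ridge projects exactly onto the model (magenta line). The fingertips look about 30 mm shorter than stated, so I'll check with the fixed cameras.

```bash
python3 - <<'E'
from d import *
s=observe();R=Ro.from_euler("xyz",s["tool_rot"]).as_matrix();p=np.array(s["position"])
for n in("scene","top"):
  f=grab_frame(n)
  P=np.array([p+R@[0,0,z] for z in(-.04,-.02,-.007,.012,.025)])
  q=proj(f,P);x0,y0=(q[3]-[65,50]).astype(int);k=6
  o=cv2.resize(f["frame"][y0:y0+100,x0:x0+130,::-1],None,fx=k,fy=k,interpolation=cv2.INTER_CUBIC)
  for i,c in enumerate([(0,0,0),(255,0,0),(0,255,0),(0,0,255),(0,255,255)]): cv2.circle(o,((q[i]-[x0,y0]+.5)*k).astype(int).tolist(),3,c,-1)
  cv2.imwrite(f"pics/tip_{n}.png",o)
E
```

```text
(no output)
```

View pics/tip_scene.png

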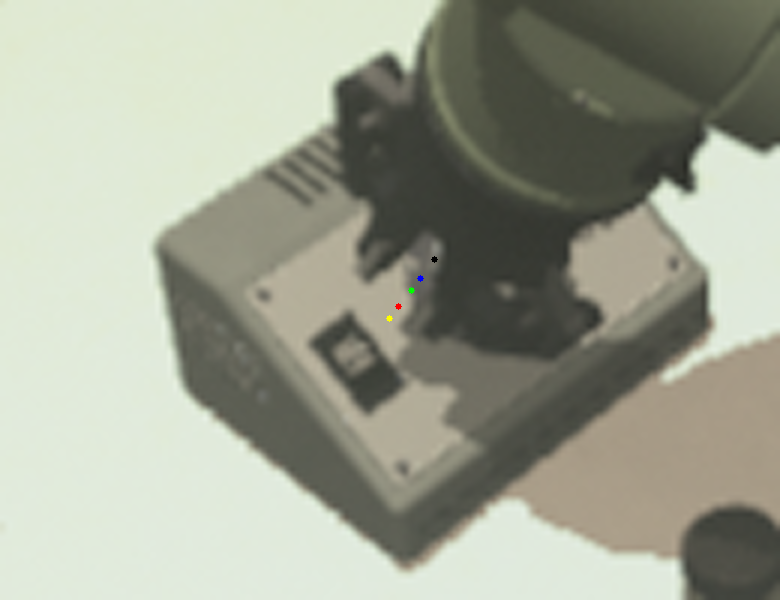

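View pics/tip_top.png

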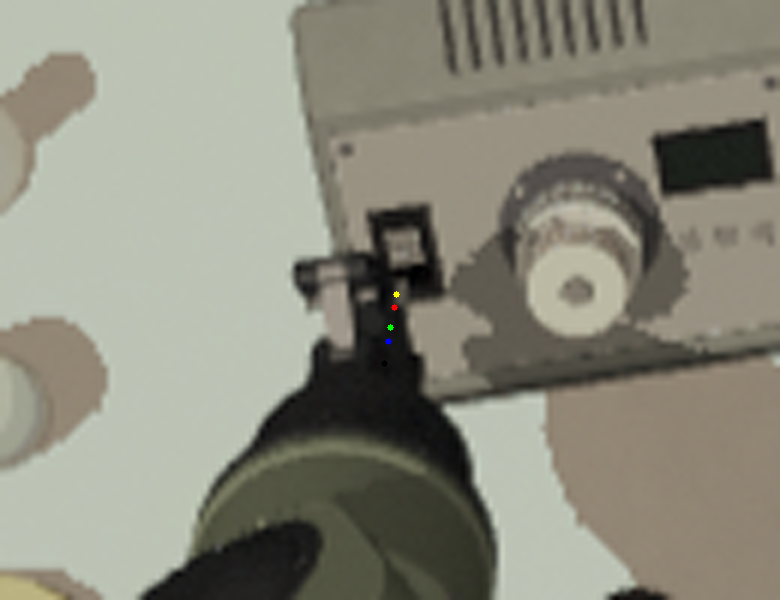

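```bash
python3 - <<'E'
from d import *
s=observe();R=Ro.from_euler("xyz",s["tool_rot"]).as_matrix();p=np.array(s["position"])
for n,(x0,y0) in {"scene":None,"top":None}.items() if 0 else {"scene":(0,0),"top":(0,0)}.items():
  f=grab_frame(n);q=proj(f,p)[0];x0,y0=(q-[32,25]).astype(int);k=12
  big=[]
  for z,c in((-.007,(0,255,0)),(.02,(0,255,255))):
    o=cv2.resize(f["frame"][y0:y0+50,x0:x0+65,::-1],None,fx=k,fy=k,interpolation=cv2.INTER_CUBIC)
    o=cv2.convertScaleAbs(o,alpha=1.6,beta=10)
    for sg in(-1,1):
      P=[p+R@[x,sg*y,z] for x,y in((.011,.011),(-.011,.011),(-.011,.019),(.011,.019))]
      qq=((proj(f,np.array(P))-[x0,y0]+.5)*k).astype(int);cv2.polylines(o,[qq],True,c,1)
    big.append(cv2.resize(o,None,fx=.5,fy=.9))
  cv2.imwrite(f"pics/tc_{n}.png",np.hstack(big))
E
```

```text
(no output)
```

View pics/tc_scene.png

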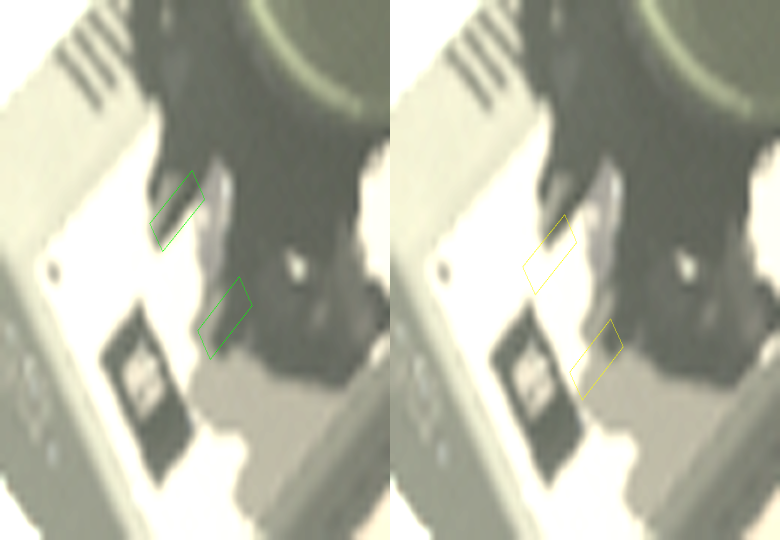

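View pics/tc_top.png

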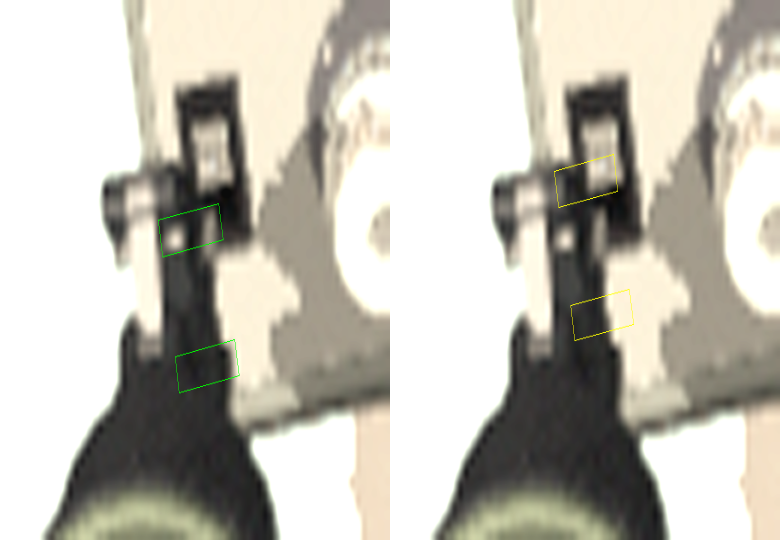

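Both fixed cameras agree with the wrist: at 22 mm opening, the tips are about 7 mm *behind* the reported TCP, not 25 mm ahead. I'll use the observed value, descend and verify as I go.

>>> move_arm(
  motion=[
    [[16,3,-28],[0,0,0]],
    [[32,5.4,-56.3],[0,0,0]],
    [[32,5.4,-56.3],[0,0,0]],
    [[32,5.4,-56.3],[0,0,0]],
  ],
)

```text
clock: 5.52
position: [0.5233, 0.214, 0.0859]
tool_rot: [2.622, 0.004, 1.734]
force: [0.1, -1.1, -0.4]
grip_width: 0.0218
```

```bash
cat > look.py <<'E'
from d import *
import sys
im,TC,s=wgrab();S=B0+.067*v+.004*u
p=np.array(s["position"]);r=p-B0
print(s["clock"],"uva mm",np.round([r@u*1e3,r@v*1e3,r@a*1e3],1),delta(p,s=s)[1],np.round(s["qpos"],2),s["grip_width"],np.round(s["force"],1))
x0,y0,w,h=map(int,sys.argv[2:6]);k=780//w
o=cv2.resize(im[y0:y0+h,x0:x0+w,::-1],None,fx=k,fy=k,interpolation=cv2.INTER_CUBIC)
if len(sys.argv)>6: o=overlay(im,TC,B0,k,x0,y0,w,h)
cv2.imwrite("pics/"+sys.argv[1]+".png",o)
E
python3 look.py l1 190 150 260 195
```

```text
5.525 uva mm [ 2.9 67.4 10.5] [0.005, -0.003, 0.004] [-0.26  0.57 -0.46  2.27  1.88  0.48 -2.23] 0.021787079712142752 [ 0.1 -1.1 -0.4]
```

View pics/l1.png

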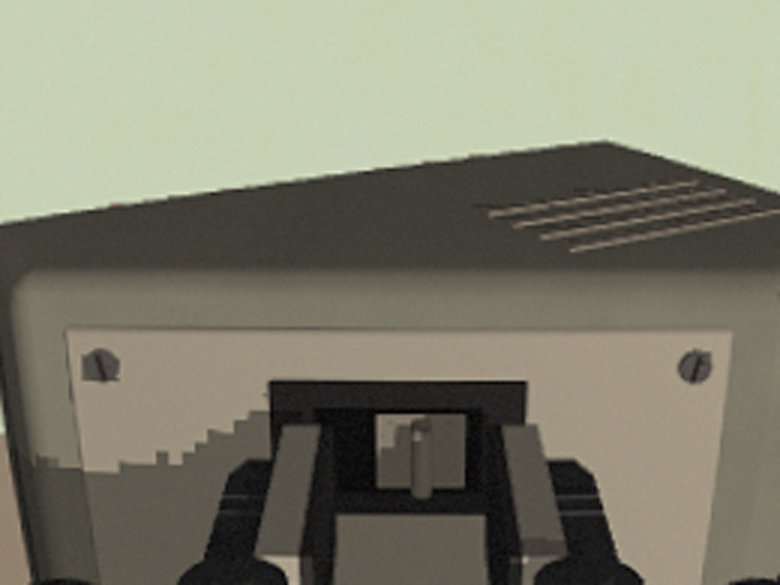

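Ridge is centred between the fingers, tips about 17 mm above the panel, and no contact even though the TCP is only 10.5 mm above it. That confirms the tip offset. Lowering on.

>>> move_arm(
  motion=[
    [[3.0,0.4,-5.2],[0,0,0]],
    [[5.9,1.0,-10.4],[0,0,0]],
    [[6.9,1.2,-12.1],[0,0,0]],
    [[6.9,1.2,-12.1],[0,0,0]],
  ],
)

```text
clock: 6.08
position: [0.5303, 0.2153, 0.0748]
tool_rot: [2.619, 0.005, 1.735]
force: [-30.7, -10.7, 54.2]
grip_width: 0.0221
```

```bash
python3 look.py l2 190 170 260 195
```

```text
6.075 uva mm [ 3.5 67.5 -2.7] [0.005, -0.0, 0.003] [-0.25  0.61 -0.47  2.26  1.92  0.5  -2.26] 0.022122712106196644 [-30.7 -10.7  54.2]
```

View pics/l2.png

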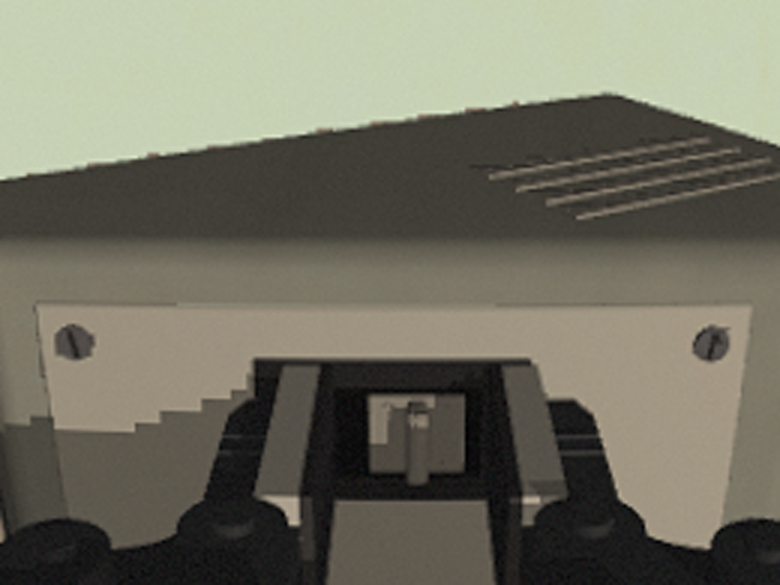

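Contact with the panel at 63 N, so I know where the tips are. I'll back off 3 mm and slide down the slope.

>>> move_arm(
  motion=[
    [[-1.5,-0.3,2.6],[0,0,0]],
    [[-5.8,-1,0.1],[0,0,0]],
    [[-10,-1.7,-2.4],[0,0,0]],
    [[-14.3,-2.4,-4.9],[0,0,0]],
    [[-17,-2.9,-6.4],[0,0,0]],
    [[-17,-2.9,-6.4],[0,0,0]],
    [[-17,-2.9,-6.4],[0,0,0]],
  ],
)

```text
clock: 7.0
position: [0.5155, 0.2127, 0.0677]
tool_rot: [2.618, 0.004, 1.733]
force: [12.0, 2.9, 2.6]
grip_width: 0.0222
```

```bash
python3 look.py l3 190 170 260 195
```

```text
7.0 uva mm [-13.   67.5  -1.3] [0.004, 0.001, 0.005] [-0.24  0.62 -0.5   2.29  1.97  0.54 -2.33] 0.02219767527442468 [12.   2.9  2.6]
```

View pics/l3.png

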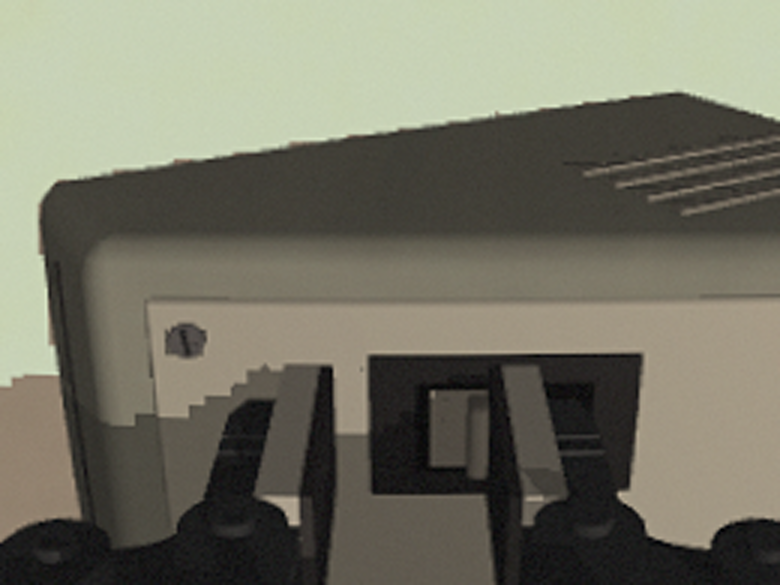

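The slider plate now sits at the lower end (left edge at zoomed 428, slot at 417) and the arm met the stop at 12 N, so the switch is off. Next: lift away and go over the head, pre-turning clockwise to keep joint range.

>>> move_arm(
  motion=[
    [[1.7,0.3,1],[0,0,0]],
    [[-24,-4,44],[0,0,0]],
    [[-48,-8,88],[0,0,0]],
    [[-47,-30,92],[0.08,0.014,-0.15]],
    [[-42,-50,94],[0.17,0.03,-0.3]],
    [[-30,-72,94],[0.266,0.045,-0.468]],
    [[-28,-72.5,94],[0.266,0.045,-0.468]],
    [[-28,-72.5,94],[0.266,0.045,-0.468]],
  ],
)

```text
clock: 8.05
position: [0.4853, 0.1401, 0.1606]
tool_rot: [2.686, -0.254, 1.257]
force: [0.2, -0.4, 0.5]
grip_width: 0.0217
```

```bash
python3 look.py l4 200 120 260 195 1
```

```text
8.05 uva mm [ -2.8   0.9 100. ] [-0.261, -0.05, 0.47] [-0.16  0.31 -0.41  2.38  1.65  0.3  -2.47] 0.021738457938523834 [ 0.2 -0.4  0.5]
```

View pics/l4.png

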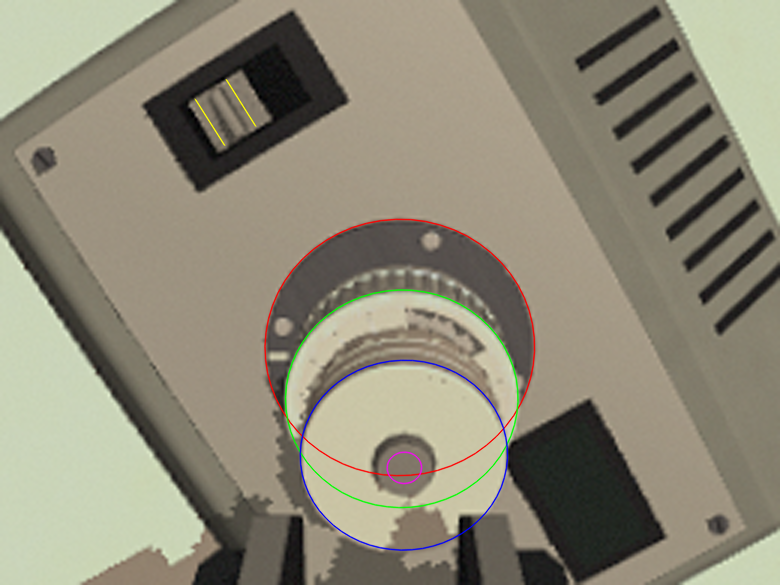

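The model overlay fits within a pixel or two, and the switch's plate is at the off end. Turning clockwise lowers q7 (now −2.47, limit −2.52), so I'll start from angle 0 and turn up from there. Opening the jaw and lowering over the collar.

>>> move_arm(
  motion=[
    [[2.5,-0.5,1.4],[-0.087,-0.017,0.157]],
    [[2.5,-0.5,1.4],[-0.174,-0.033,0.313]],
    [[2.5,-0.5,1.4],[-0.261,-0.05,0.47]],
    [[2.5,-0.5,1.4],[-0.261,-0.05,0.47]],
    [[17,2,-24],[-0.261,-0.05,0.47]],
    [[32,4.5,-50],[-0.261,-0.05,0.47]],
    [[32,4.5,-50],[-0.261,-0.05,0.47]],
    [[32,4.5,-50],[-0.261,-0.05,0.47]],
  ],
  jaw=64,
  grip_force=30,
)

```text
clock: 9.1
position: [0.5171, 0.1444, 0.1113]
tool_rot: [2.618, -0.002, 1.735]
force: [0.4, 0.2, 0.2]
grip_width: 0.0639
```

```bash
python3 look.py l5 130 140 390 290 1
```

```text
9.1 uva mm [ 0.3 -0.2 41.3] [-0.002, 0.0, 0.003] [-0.13  0.48 -0.43  2.34  2.    0.37 -2.24] 0.06393228035977909 [0.4 0.2 0.2]
```

View pics/l5.png

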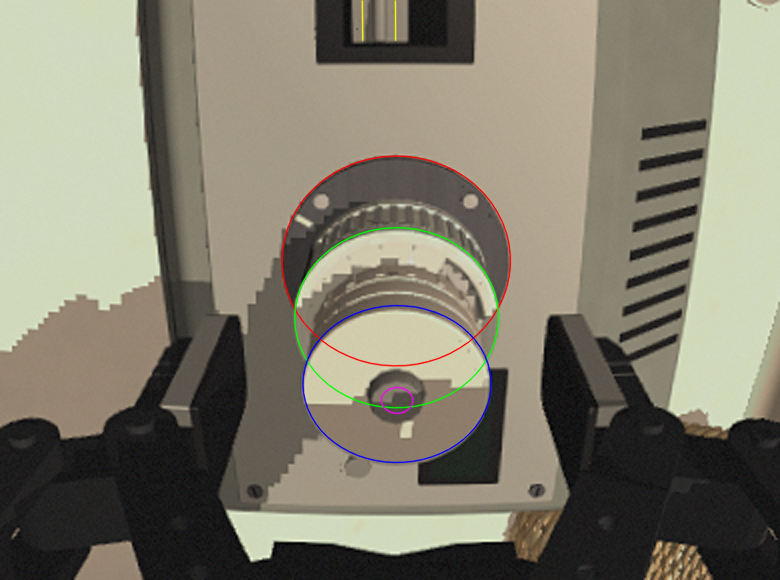

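Centred, and fingers clear on both sides. Go down to collar height.

>>> move_arm(
  motion=[
    [[9.4,1.6,-16.5],[0,0,0]],
    [[18.5,3.3,-33],[0,0,0]],
    [[18.5,3.3,-33],[0,0,0]],
    [[18.5,3.3,-33],[0,0,0]],
  ],
)

```text
clock: 9.65
position: [0.5359, 0.1477, 0.0788]
tool_rot: [2.616, -0.001, 1.737]
force: [0.7, 0.2, 0.5]
grip_width: 0.0635
```

```bash
python3 look.py l6 130 140 390 290 1
```

```text
9.65 uva mm [ 0.6 -0.1  3.7] [-0.001, 0.001, 0.002] [-0.09  0.58 -0.46  2.31  2.1   0.44 -2.3 ] 0.06349582803681293 [0.7 0.2 0.5]
```

View pics/l6.png

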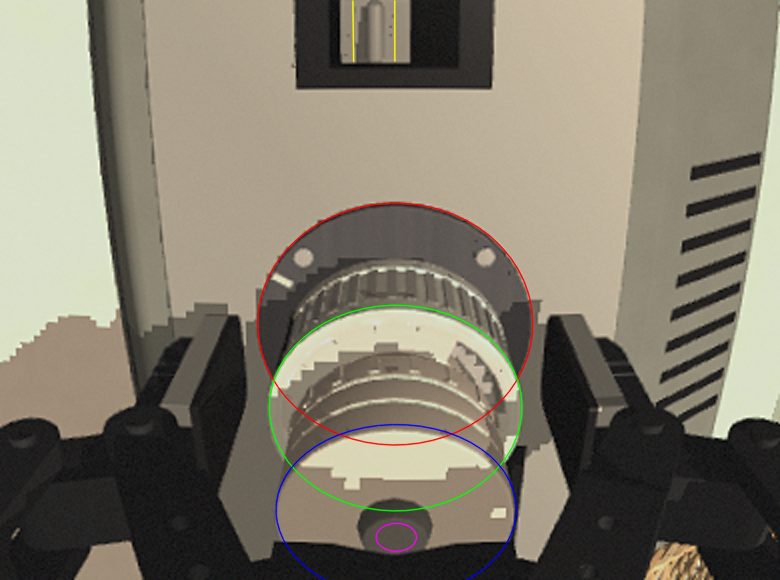

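>>> move_arm(
  motion=[
    [[0,0,0],[0,0,0]],
    [[0,0,0],[0,0,0]],
    [[0,0,0],[0,0,0]],
    [[0,0,0],[0,0,0]],
    [[0,0,0],[0,0,0]],
  ],
  jaw=40,
  grip_force=60,
)

```text
clock: 10.32
position: [0.5361, 0.1478, 0.0788]
tool_rot: [2.616, -0.001, 1.737]
force: [-7.9, -1.9, 16.0]
grip_width: 0.0449
```

```bash
python3 look.py l7 130 140 390 290
```

```text
10.325 uva mm [ 0.8 -0.1  3.5] [-0.001, 0.002, 0.001] [-0.09  0.58 -0.46  2.31  2.11  0.44 -2.31] 0.044853027804291276 [-7.9 -1.9 16. ]
```

View pics/l7.png

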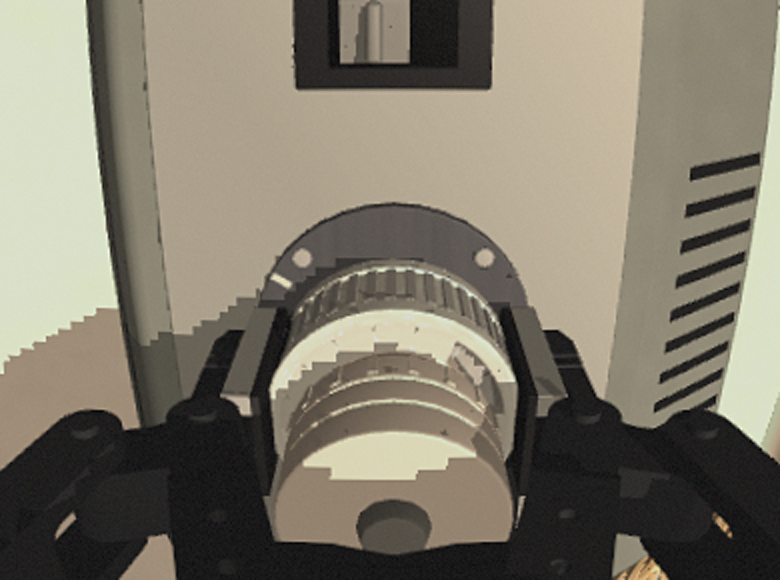

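Gripped on the collar. Draw it out 5 mm.

>>> move_arm(
  motion=[
    [[-1.2,-0.2,2.2],[0,0,0]],
    [[-2.5,-0.4,4.3],[0,0,0]],
    [[-2.5,-0.4,4.3],[0,0,0]],
  ],
)

```text
clock: 10.75
position: [0.5339, 0.1474, 0.0826]
tool_rot: [2.616, -0.001, 1.737]
force: [6.6, 2.5, -6.6]
grip_width: 0.0445
```

```bash
python3 look.py l8 130 140 390 290
```

```text
10.75 uva mm [ 0.7 -0.1  7.9] [-0.001, 0.002, 0.002] [-0.1   0.57 -0.46  2.31  2.09  0.43 -2.3 ] 0.04454592247344337 [ 6.6  2.5 -6.6]
```

View pics/l8.png

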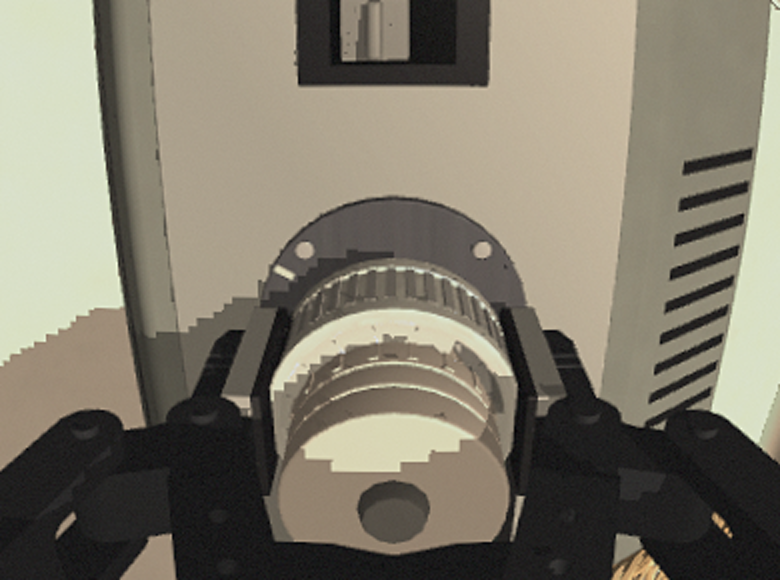

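Drawn about 4.4 mm with about 9.5 N back-pull, which matches the spring. A bit more pull, then a first small turn.

>>> move_arm(
  motion=[
    [[-0.25,-0.05,0.45],[0,0,0]],
    [[-0.25,-0.05,0.45],[0,0,0]],
    [[-0.25,-0.05,0.45],[-0.05,-0.008,0.087]],
    [[-0.25,-0.05,0.45],[-0.074,-0.0125,0.13]],
    [[-0.25,-0.05,0.45],[-0.074,-0.0125,0.13]],
  ],
)

```text
clock: 11.42
position: [0.5336, 0.1473, 0.0828]
tool_rot: [2.621, 0.074, 1.868]
force: [5.7, 0.9, -7.5]
grip_width: 0.0445
```

```bash
python3 look.py l9 130 140 390 290; python3 -c "
from d import *
s=observe();m=np.array(s['moment']);print(m,m@a,np.array(s['force'])@a)"
```

```text
11.425 uva mm [ 0.6 -0.1  8.3] [0.073, 0.014, -0.129] [-0.13  0.56 -0.42  2.32  2.12  0.41 -2.18] 0.0445234138499858 [ 5.7  0.9 -7.5]
[0.08689753 0.11337355 0.09967395] 0.034026279242382176 -8.46658228719244
```

View pics/l9.png

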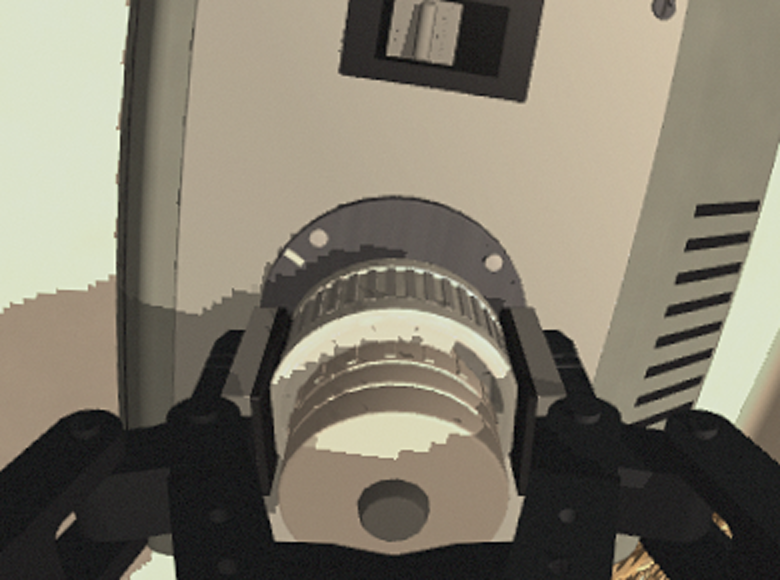

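Turns freely, moment 0.03 N m, back-pull 8.5 N. Continue to nearly the stop.

>>> move_arm(
  motion=[
    [[0,0,0],[-0.059,-0.01,0.104]],
    [[0,0,0],[-0.118,-0.02,0.208]],
    [[0,0,0],[-0.177,-0.03,0.312]],
    [[0,0,0],[-0.237,-0.04,0.416]],
    [[0,0,0],[-0.296,-0.05,0.52]],
    [[0,0,0],[-0.355,-0.06,0.624]],
    [[0,0,0],[-0.414,-0.07,0.727]],
    [[0,0,0],[-0.459,-0.078,0.806]],
    [[0,0,0],[-0.459,-0.078,0.806]],
    [[0,0,0],[-0.459,-0.078,0.806]],
  ],
)

```text
clock: 12.72
position: [0.5331, 0.1468, 0.0824]
tool_rot: [2.874, 0.456, 2.752]
force: [2.3, -4.3, -8.0]
grip_width: 0.0449
```

```bash
python3 look.py l10 130 140 390 290; python3 -c "
from d import *
s=observe();m=np.array(s['moment']);print(m,m@a,np.array(s['force'])@a, np.linalg.norm(delta(np.zeros(3))[1]))"
```

```text
12.725 uva mm [-0.2 -0.5  8.2] [0.53, 0.09, -0.932] [-0.34  0.54 -0.16  2.33  2.36  0.32 -1.54] 0.0449272795978752 [ 2.3 -4.3 -8. ]
[-0.84509844  1.10005242 -0.80970735] -0.3763224553349562 -8.700337845455525 1.0759293657113371
```

View pics/l10.png

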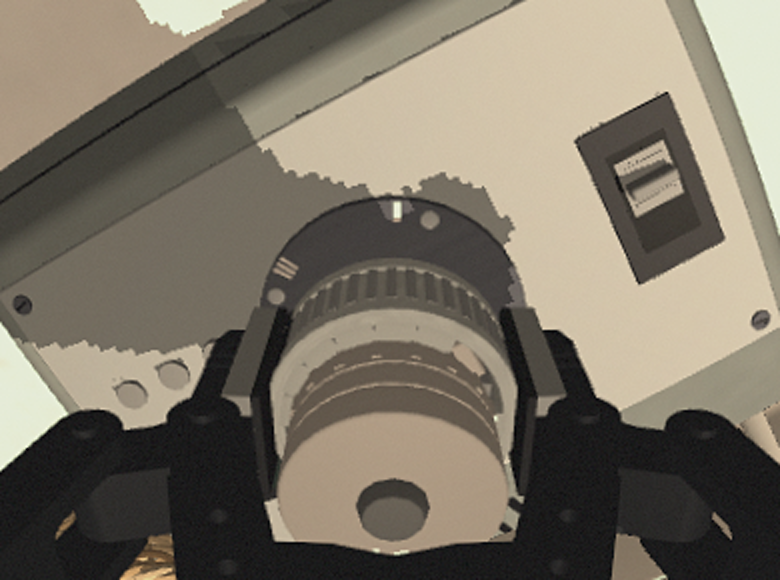

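Turned 1.076 rad with the counter-moment rising, so it is at the stop. Let it go back in, then open the fingers.

>>> move_arm(
  motion=[
    [[1.2,0.2,-2.1],[0,0,0]],
    [[2.4,0.4,-4.2],[0,0,0]],
    [[2.4,0.4,-4.2],[0,0,0]],
  ],
)

```text
clock: 13.15
position: [0.5354, 0.1472, 0.0785]
tool_rot: [2.874, 0.456, 2.754]
force: [-6.4, -7.5, 6.1]
grip_width: 0.0445
```

>>> move_arm(
  motion=[
    [[2.4,0.4,-4.2],[0,0,0]],
    [[0,0,0],[0,0,0]],
    [[0,0,0],[0,0,0]],
    [[0,0,0],[0,0,0]],
  ],
  jaw=64,
)

```text
clock: 13.65
position: [0.5359, 0.1478, 0.0786]
tool_rot: [2.874, 0.457, 2.755]
force: [0.2, -0.1, 0.4]
grip_width: 0.0639
```

```bash
python3 look.py l11 130 140 390 290 1
```

```text
13.65 uva mm [0.5 0.1 3.5] [0.531, 0.091, -0.935] [-0.33  0.55 -0.17  2.32  2.37  0.33 -1.54] 0.0639197083375721 [ 0.2 -0.1  0.4]
```

View pics/l11.png

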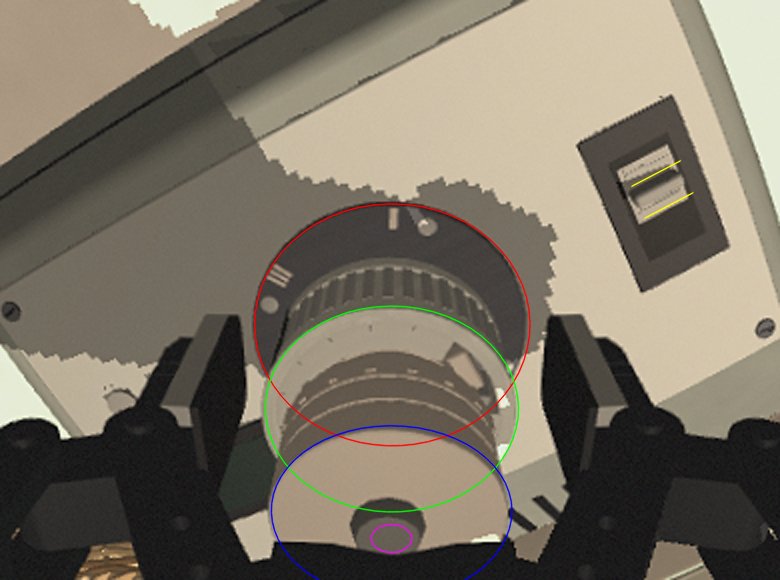

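Collar rim coincides with the rest-position overlay (green) and fingers are free. Raise to the drum height.

>>> move_arm(
  motion=[
    [[-8.4,-1.4,14.7],[0,0,0]],
    [[-17,-3,29.4],[0,0,0]],
    [[-17,-3,29.4],[0,0,0]],
    [[-17,-3,29.4],[0,0,0]],
  ],
)

```text
clock: 14.2
position: [0.519, 0.1448, 0.1076]
tool_rot: [2.874, 0.457, 2.755]
force: [0.2, 1.0, 0.2]
grip_width: 0.0638
```

```bash
python3 look.py l12 130 120 390 290 1
```

```text
14.2 uva mm [ 0.1 -0.1 37.1] [0.532, 0.091, -0.935] [-0.39  0.46 -0.1   2.35  2.31  0.27 -1.5 ] 0.06380183928319272 [0.2 1.  0.2]
```

View pics/l12.png

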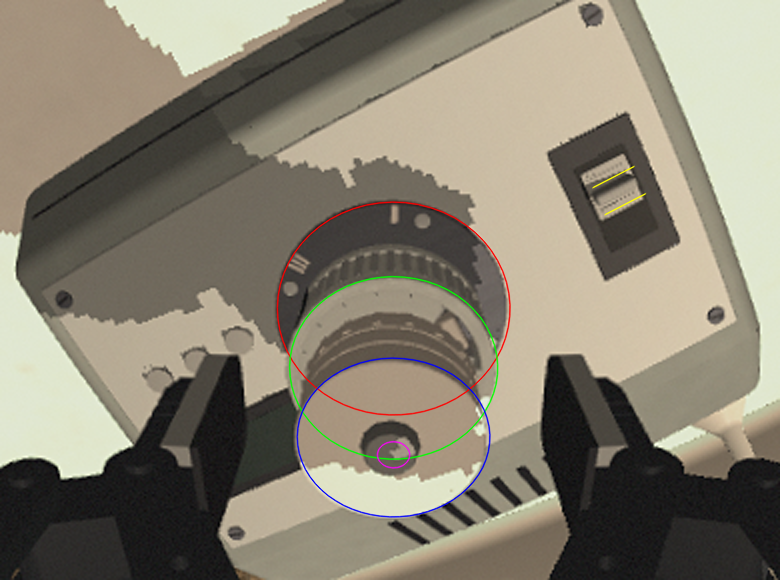

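The collar's black line (300,305) now points at the triple mark (297,265), so it is open. Grip the drum.

>>> move_arm(
  motion=[
    [[0,0,0],[0,0,0]],
    [[0,0,0],[0,0,0]],
    [[0,0,0],[0,0,0]],
    [[0,0,0],[0,0,0]],
    [[0,0,0],[0,0,0]],
  ],
  jaw=28,
  grip_force=35,
)

```text
clock: 14.88
position: [0.5188, 0.1447, 0.1077]
tool_rot: [2.874, 0.456, 2.755]
force: [-0.1, 0.0, -0.2]
grip_width: 0.0359
```

```bash
python3 look.py l13 130 120 390 290
```

```text
14.875 uva mm [-0.1 -0.2 37.3] [0.531, 0.091, -0.935] [-0.39  0.46 -0.1   2.35  2.31  0.27 -1.5 ] 0.035937045005646345 [-0.1  0.  -0.2]
```

View pics/l13.png

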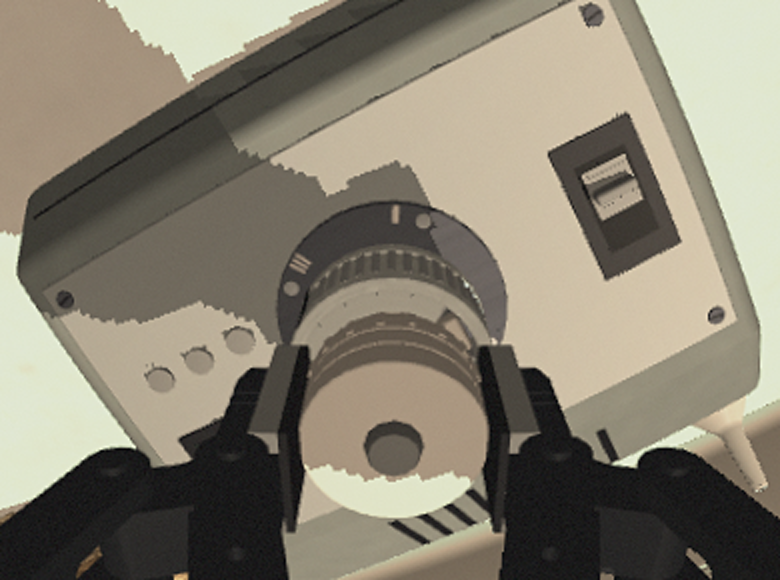

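>>> move_arm(
  motion=[
    [[-3,-0.5,5.2],[0,0,0]],
    [[-6,-1,10.4],[0,0,0]],
    [[-9,-1.5,15.6],[0,0,0]],
    [[-12,-2,20.8],[0,0,0]],
    [[-15,-2.5,26],[0,0,0]],
    [[-18,-3,31.2],[0,0,0]],
    [[-18,-3,31.2],[0,0,0]],
  ],
)

```text
clock: 15.8
position: [0.5007, 0.1418, 0.1395]
tool_rot: [2.874, 0.457, 2.755]
force: [0.3, 0.7, -0.6]
grip_width: 0.0361
```

```bash
python3 look.py l14 130 120 390 290 1
```

```text
15.8 uva mm [ 0. -0. 74.] [0.531, 0.092, -0.935] [-0.49  0.37  0.    2.38  2.18  0.19 -1.39] 0.03605047696609506 [ 0.3  0.7 -0.6]
```

View pics/l14.png

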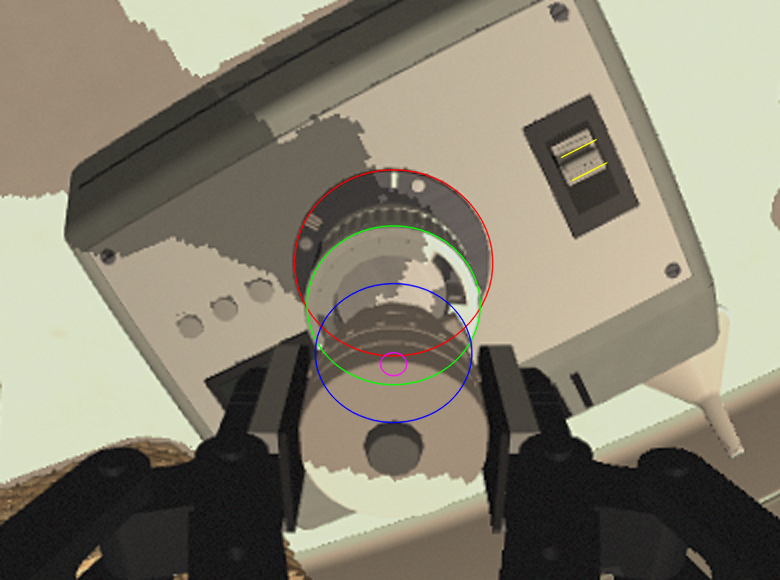

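Cassette is out, hanging straight between the pads (lifted 37 mm). Now compute the dish position and the transfer.

```bash
python3 - <<'E'
from d import *
for n in("top","scene"):
    f=grab_frame(n)
    for r in outline_of("dish",n)[:2]:
        m=r["pixels"].astype(np.uint8);c=max(cv2.findContours(m,0,1)[0],key=cv2.contourArea)
        e=cv2.fitEllipse(c);print(n,round(r["score"],2),e, np.round(atz(f,e[0],.02),4))
    cv2.imwrite(f"pics/{n}2.png",f["frame"][:,:,::-1])
from scipy.spatial.transform import Slerp
s=observe();p=np.array(s["position"]);Rc=Ro.from_euler("xyz",s["tool_rot"])
for yaw in(1.7,):
  Rg=Ro.from_euler("xyz",[np.pi,0,yaw]);rv=(Rg*Rc.inv()).as_rotvec();print(yaw,rv)
print(s["clock"])
E
```

```text
top 0.87 ((429.0905456542969, 237.22882080078125), (50.18367004394531, 50.74415969848633), 147.19911193847656) [ 0.4753 -0.2332  0.02  ]
top 0.19 ((266.61737060546875, 205.06639099121094), (10.307218551635742, 19.58810043334961), 91.11919403076172) [0.5485 0.1533 0.02  ]
scene 0.78 ((378.01409912109375, 231.29100036621094), (26.296735763549805, 40.18190383911133), 98.31008911132812) [ 0.4797 -0.2296  0.02  ]
1.7 [ 0.20962706  0.5103234  -1.09075355]
16.05
```

View pics/top2.png

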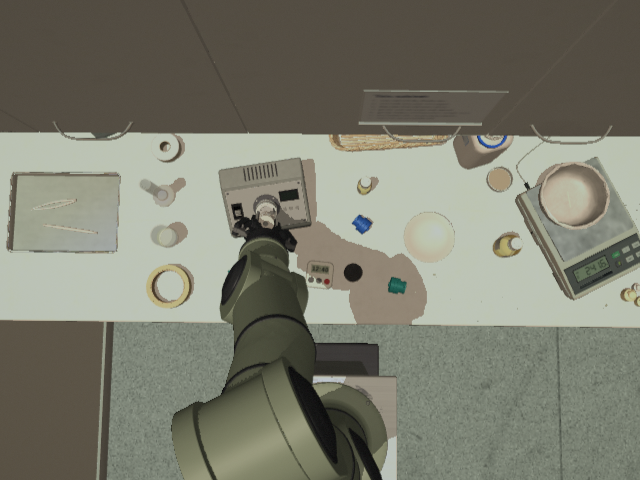

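Dish centre ≈ (0.476, −0.232), with the two cameras agreeing to 4 mm. Transfer over it, standing the cassette upright.

>>> move_arm(
  motion=[
    [[-5,-2,25],[0.01,0.03,-0.05]],
    [[-5,-20,50],[0.04,0.1,-0.2]],
    [[-3,-60,65],[0.06,0.16,-0.34]],
    [[0,-105,72],[0.09,0.22,-0.47]],
    [[0,-150,75],[0.12,0.29,-0.61]],
    [[0,-195,75],[0.145,0.35,-0.75]],
    [[0,-240,70],[0.17,0.41,-0.88]],
    [[-5,-285,60],[0.19,0.47,-1.0]],
    [[-12,-330,40],[0.21,0.51,-1.09]],
    [[-24,-374,10],[0.21,0.51,-1.09]],
    [[-24,-374,0],[0.21,0.51,-1.09]],
    [[-24,-374,0],[0.21,0.51,-1.09]],
  ],
)

```text
clock: 17.55
position: [0.4758, -0.234, 0.1371]
tool_rot: [-3.139, -0.001, 1.696]
force: [0.5, 1.1, -0.7]
grip_width: 0.0359
```

```bash
cat > look2.py <<'E'
from d import *
import sys
im,TC,s=wgrab();p=np.array(s["position"]);R=Ro.from_euler("xyz",s["tool_rot"]).as_matrix()
print(s["clock"],p,"tilt rotvec to vertical",np.round(np.cross(R[:,2],[0,0,-1]),3),np.round(s["qpos"],2),s["grip_width"],np.round(s["force"],1))
for r in outline_of("dish","wrist")[:1]:
    print(r["score"],r["pixel"])
    c=max(cv2.findContours(r["pixels"].astype(np.uint8),0,1)[0],key=cv2.contourArea)[:,0,:]
    W=[]
    for q in c:
        o,d=wray(TC,q);W.append((o+d*(.02-o[2])/d[2])[:2])
    (cx,cy),rad=cv2.minEnclosingCircle(np.array(W,np.float32));print("dish rim",cx,cy,rad)
o=im[:,:,::-1].copy()
D=np.array([float(sys.argv[2]),float(sys.argv[3]),0]);t=np.linspace(0,2*np.pi,60)
for r,z,c in((.0605,.02,(0,0,255)),(.017,.0055,(0,255,0))):
    q=wproj(TC,D+np.c_[r*np.cos(t),r*np.sin(t),0*t+z]).astype(int);cv2.polylines(o,[q],True,c,1)
cv2.imwrite("pics/"+sys.argv[1]+".png",o)
E
python3 look2.py d1 .476 -.232
```

```text
17.55 [ 0.47584568 -0.23400873  0.13711216] tilt rotvec to vertical [-0.001 -0.003 -0.   ] [ 0.41  0.5  -0.09  1.93  0.06  0.72  0.41] 0.03590353624174168 [ 0.5  1.1 -0.7]
0.85 [328.2, 221.2]
dish rim 0.4769168496131897 -0.233054056763649 0.060619596391916275
```

View pics/d1.png

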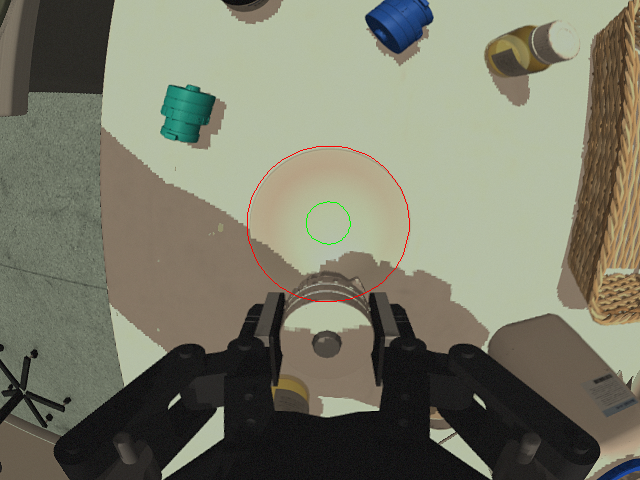

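Dish rim measured at (0.4769, −0.2331) with 60.6 mm radius (should be 60.5), and the tool is 1.4 mm off centre and vertical. Lowering.

>>> move_arm(
  motion=[
    [[1,1,-30],[0,0,0]],
    [[1,1,-60],[0,0,0]],
    [[1,1,-85],[0,0,0]],
    [[1,1,-100],[0,0,0]],
    [[1,1,-110],[0,0,0]],
    [[1,1,-114],[0,0,0]],
    [[1,1,-114],[0,0,0]],
    [[1,1,-114],[0,0,0]],
  ],
)

```text
clock: 18.65
position: [0.478, -0.2315, 0.0255]
tool_rot: [3.14, 0.0, 1.701]
force: [0.4, -0.2, -1.0]
grip_width: 0.0357
```

```bash
python3 look2.py d2 .4769 -.2331
```

```text
18.65 [ 0.47804881 -0.23151084  0.02552388] tilt rotvec to vertical [0.    0.002 0.   ] [ 0.39  0.68 -0.07  1.98  0.09  0.48  0.38] 0.03574719178605549 [ 0.4 -0.2 -1. ]
0.59 [321.6, 254.8]
dish rim 0.47686734795570374 -0.23238857090473175 0.06003989651799202
```

View pics/d2.png

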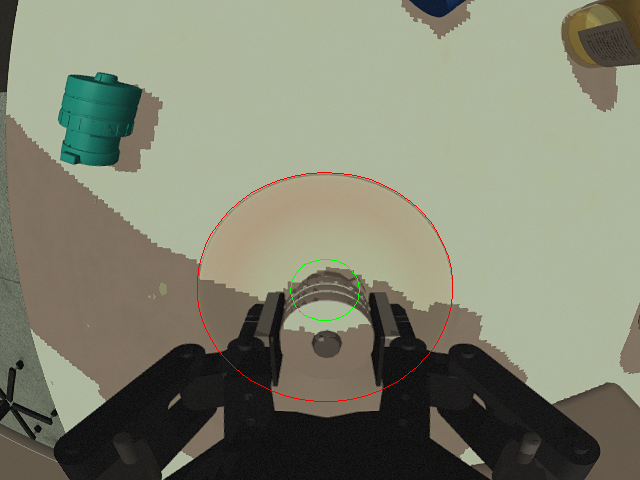

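>>> move_arm(
  motion=[
    [[-0.5,-1,-4],[0,0,0]],
    [[-0.5,-1,-8],[0,0,0]],
    [[-0.5,-1,-8],[0,0,0]],
    [[-0.5,-1,-8],[0,0,0]],
  ],
)

```text
clock: 19.25
position: [0.4772, -0.2324, 0.0169]
tool_rot: [3.141, -0.0, 1.701]
force: [0.7, 0.0, 0.0]
grip_width: 0.0355
```

>>> move_arm(
  motion=[
    [[0,0,-0.5],[0,0,0]],
    [[0,0,-1],[0,0,0]],
    [[0,0,-1],[0,0,0]],
  ],
)

```text
clock: 19.62
position: [0.4773, -0.2324, 0.016]
tool_rot: [3.141, 0.0, 1.701]
force: [1.0, 0.3, -1.0]
grip_width: 0.0356
```

>>> move_arm(
  motion=[
    [[0,0,-0.5],[0,0,0]],
    [[0,0,-1],[0,0,0]],
    [[0,0,-1],[0,0,0]],
  ],
)

```text
clock: 20.0
position: [0.4773, -0.2324, 0.0152]
tool_rot: [3.141, 0.0, 1.701]
force: [-0.9, -0.1, 4.8]
grip_width: 0.0362
```

Contact (5 N). Release.

>>> move_arm(
  motion=[
    [[0,0,0],[0,0,0]],
    [[0,0,0],[0,0,0]],
    [[0,0,0],[0,0,0]],
    [[0,0,0],[0,0,0]],
  ],
  jaw=58,
)

```text
clock: 20.5
position: [0.4772, -0.2324, 0.0149]
tool_rot: [3.141, -0.0, 1.701]
force: [0.3, 0.1, 0.6]
grip_width: 0.058
```

```bash
python3 look2.py d3 .4769 -.2331
```

```text
20.5 [ 0.47722566 -0.23238015  0.01494838] tilt rotvec to vertical [-0.     0.001  0.   ] [ 0.39  0.7  -0.07  1.98  0.1   0.46  0.38] 0.05795531109523688 [0.3 0.1 0.6]
0.87 [326.1, 264.1]
dish rim 0.4766884744167328 -0.23315931856632233 0.06029752269387245
```

View pics/d3.png

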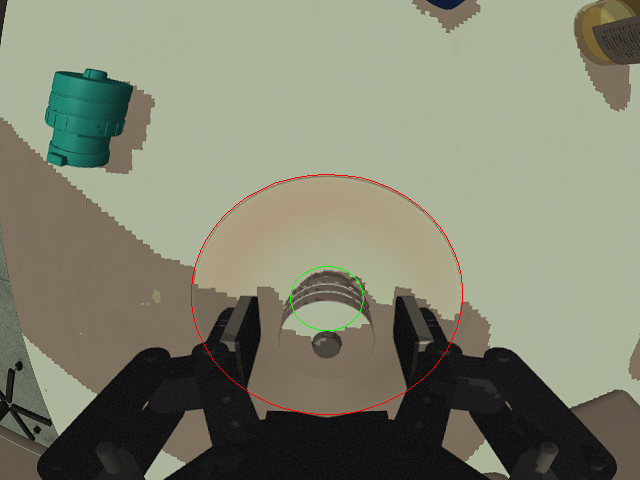

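Cassette stands freely between the open fingers, on the floor circle. Retreat straight up, then aside enough to look.

>>> move_arm(
  motion=[
    [[0,0,15],[0,0,0]],
    [[0,0,40],[0,0,0]],
    [[0,0,75],[0,0,0]],
    [[0,0,110],[0,0,0]],
    [[0,0,150],[0,0,0]],
    [[0,0,150],[0,0,0]],
  ],
)

```text
clock: 21.35
position: [0.4785, -0.233, 0.1686]
tool_rot: [3.136, 0.003, 1.7]
force: [0.7, -0.1, -1.1]
grip_width: 0.0577
```

```bash
python3 look2.py d4 .4769 -.2331; python3 - <<'E'
from d import *
f=grab_frame("scene");g=grab_frame("top")
A=cv2.resize(f["frame"][195:325,195:405,::-1],(399,247),interpolation=cv2.INTER_CUBIC)
B=cv2.resize(g["frame"][150:280,195:405,::-1],(399,247),interpolation=cv2.INTER_CUBIC)
C=cv2.resize(g["frame"][150:300,340:540,::-1],(399,300),interpolation=cv2.INTER_CUBIC)
D=cv2.resize(f["frame"][180:300,330:490,::-1],(399,300),interpolation=cv2.INTER_CUBIC)
cv2.imwrite("pics/fin.png",np.vstack([np.hstack([A,B]),np.hstack([D,C])]))
E
```

```text
21.35 [ 0.47853987 -0.23296856  0.16856726] tilt rotvec to vertical [0.002 0.006 0.   ] [ 0.41  0.45 -0.09  1.91  0.06  0.78  0.42] 0.057694845240385415 [ 0.7 -0.1 -1.1]
0.86 [323.3, 198.5]
dish rim 0.4768809378147125 -0.23330028355121613 0.060511574149131775
```

View pics/d4.png

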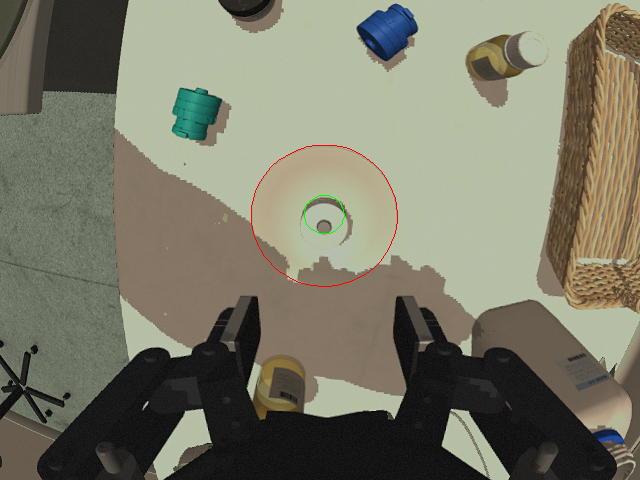

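View pics/fin.png

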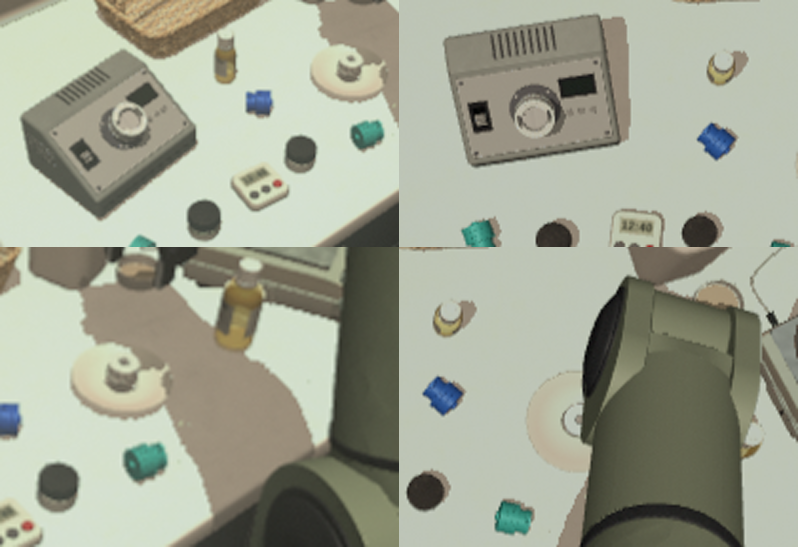

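The cassette stands upright in the middle of the dish (plug at (323,226), floor circle around its foot). The head is empty, the switch is at the lower end, and the neighbours look unmoved. Handing in.

```bash
python3 -c "
from workcell import *
print(job_done());print(observe()['clock'])"
```

```text
the job is handed in; nothing more can be done
None
the job is handed in; nothing more can be done
```

The job is handed in, at about 22 s of the 54 s allowed. I slid the switch to off first, then drew the collar out about 4.8 mm and turned it counter-clockwise 1.08 rad. I let it spring back, lifted the cassette straight out and set it down in the dish. `job_done()` gives no verdict, so the checks below are my own.

**Last checks:**
- **Switch:** the slider plate is at the lower end of its slot, and I felt the stop at about 12 N.
- **Collar:** in the wrist pictures after letting go, its rim matches the rest position. Its black line pointed at what I took to be the open mark.
- **Cassette:** it stands upright and released in the middle of the dish. The tool was under 2 mm from the measured dish centre when it set the cassette down, with about 5 N of contact before release.
- **Bystanders:** the neighbours around the sampler and dish look unmoved in the last pictures. I did not measure them one by one, and the last crops do not cover the tape roll, beaker and measuring cylinder.

**What disagreed:**
- **Fingertips:** the stated 25 mm from the TCP to the tips was wrong. At 22 mm opening, all three cameras showed the tips a few millimetres behind the reported TCP, and I used that instead.
- **Contact with the panel:** while I was finding the tip height, the fingertips pressed on the sampler's panel with about 63 N. The wrist limit is 120 N and the 40 N limit names the arm and gripper body, so I read it as allowed, but I cannot confirm that.

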